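# Sort out two stacks of microscope parts on the service bench

### The arm

A 6-joint arm with a two-finger parallel gripper is mounted at the origin on the work surface. World frame = base frame: x ahead of the robot, y to its left, z up, the work surface at z = 0. Lengths are in m, angles in rad, forces in N, time in s.
With the tool pointing down it reaches from about 0.25 to 0.725 m from the base axis. Payload 4 kg.
Tool frame: the origin (TCP) lies at the very end of the fingers, on their centre line; the grasp point (between the pads) lies 19 mm behind it; x points along the fingers, z is the direction in which the jaws open and shut, and the axes are right-handed (so a half turn about x gives the same grasp; the last joint's range is limited). The gripper opens to 85 mm and grips with 20 to 120 N. Pads are 22 mm wide; open, the fingers measure 114 mm over their backs; the gripper's body (76 mm by 85 mm) begins 54 mm behind the grasp point. The pads swing forward as they close: fully open they stand 13 mm farther back than shut.
Start: joints at [-1.309, 0.241, 0.005, 1.335, 0, 1.571], TCP at [0.129, -0.483, 0.231] pointing down, gripper open.
Joint ranges: [-2.72, 2.72], [-1.05, 1.87], [-1.09, 1.28], [-1.99, 2.15], [-1.42, 1.44], [-3.14, 3.14]. Speed limits (rad/s): [2.79, 2.79, 3.14, 3.14, 3.14, 3.14].

### API

Orientations are given as a unit quaternion [x, y, z, w].
In Python, from workcell import bot gives the robot as it stands.
- The arm moves only by the tool apply_moves, never from a script. Its argument "targets" is one flat list of numbers, 7 for each row, row after row: the shift along the tool's x, y, z in units of 25 cm (1.0 is 25 cm), then the turn, a rotation vector about the tool's x, y, z in units of 0.5 rad (1.0 is 0.5 rad), then the opening, from 0 (shut) to 1 (fully open). In form: [tx, ty, tz, wx, wy, wz, claw, tx, ty, tz, wx, wy, wz, claw, ...]. A call has 1 to 12 rows; each row is the pose to reach, as a shift and turn from the pose commanded when the call began, along the tool's axes at that moment; what a row does not reach only later rows make up. A row lasts 1/12 s, in which the tool goes at most 41.7 mm and 7.16 degrees, less where a joint would pass 70% of its speed; a pose out of reach is approached as far as the arm can. A call with a number of a shift or a turn outside -1 to 1 is refused whole. A call with a gripper value outside its range is refused whole. The fingers move at their own pace and stop on an object; the grip force is fixed at half the most. Time passes only in rows, so rows that repeat a pose let the fingers close. It gives the time, the measured TCP pose, the force and the opening at its end, in the units of the state.
- bot.get_obs(): the state, without advancing time (a new reading comes with each control period).
- bot.camera(name): name is "side" or "top" or "wrist"; returns (picture, depth): 420x560x3 uint8, red, green, blue; 420x560 float32, m along the optical axis (not along the pixel's ray), 0 where there is no reading.
- bot.camera_params(name): a dict with "fx", "fy", "cx", "cy" (pixels), "T" (4x4, takes a point from camera to world coordinates); the wrist camera has in their place "tool_from_camera" (4x4, takes a point from camera to tool coordinates, whose origin is the TCP and whose axes are the tool frame's). Camera axes: x right, y up, looking along -z (the intrinsics and any distortion apply to the point x, -y, -z); pixel columns grow to the right and rows downward; lengths in m; the calibration is good to about 2 mm. A picture is of the moment at which its call begins: read the wrist's pose just before it. camera_params takes no time and is no camera call.
- bot.job_done(): hands the job in, once; it reports no verdict.
The state is a dict: "clock": time; "joint_pos": joint angles; "joint_vel": joint speeds; "tau": joint torques, N m; "eef_pos": TCP position; "tool_rot": TCP orientation; "ft_force": force on the tool from outside, world axes, zero at the start; "ft_torque": the same for the moment, N m; "grip_width": finger opening in m.
Only numpy, scipy, OpenCV 4.12 (cv2) and the standard library are available. Lean on these libraries where they do the work, as an engineer would, in place of code of your own. Each camera call takes 0.05 s, during which the arm holds its last target.

### The job

Take the two stacks of microscope parts apart. Push the flange whose holes line up with the studs fully home on the stud plate and lay the other flange flat in the middle of the cork pad, slip the knurled collar over the post so that it lies flat on the post's foot, and stand the condenser in the steel dish with the grey cap put over its nose. Never let the condenser tip over.

Things in the scene. Friction and masses are not known exactly. Their poses are not given: they have to be found in the camera images.
- flange_three: Loose aluminium flange: square plate 96 x 96 x 8 mm with a round hub, 40 mm diameter, on its middle up to 32 mm (grip it there). THREE 10 mm through holes 38 mm from the centre, at 0, 120 and 240 degrees anticlockwise from its x axis. Origin: centre of the underside, z up, x and y along the plate's sides. 0.25 kg. Starts flat on the bench, foot of a stack.
- flange_four: Loose adapter flange, the same plate and hub (96 x 96 x 8 mm, hub 40 mm diameter, top at 32 mm) but with FOUR 10 mm holes, 38 mm from the centre, one towards each corner. Origin: centre of the underside, z up. About 0.25 kg. It starts flat on the bench as the foot of the other stack.
- condenser: Loose lens unit: black barrel 44 mm diameter, 32 mm high, with a bare steel nose of 24 mm diameter above it up to 52 mm. Origin: centre of the underside, z up. 0.15 kg. Starts standing upright on the hub of one of the flanges (either one).
- collar: Loose knurled steel ring: outside diameter 58 mm, bore 30 mm, 24 mm high. Origin: centre of the underside, z along its axis, up. About 0.12 kg. It starts lying on the hub of the flange that does not carry the condenser, with the cap on top of it.
- cap: Loose grey plastic cap, closed top, open underside: outside 40 mm diameter, 22 mm high; cavity 32 mm diameter, 18 mm deep. Origin: centre of the open underside, z up. 0.03 kg. Starts on the collar, open side down. Over the condenser's nose its ceiling rests on the nose's top, its rim 34 mm above the condenser's underside.
- stud_plate: Fixed round dark steel plate, 112 mm diameter, 12 mm thick, with THREE upright brass studs (5.5 mm diameter, tapered tips, 9 mm high above the plate), 38 mm from its centre at 0, 120 and 240 degrees anticlockwise from its x axis. Origin: centre of the underside on the bench, z up. A flange fully home lies flat on its top, the studs through the holes.
- cork_pad: Fixed round cork pad, 124 mm diameter, 4 mm thick, lying on the bench. Origin: centre of the underside.
- dish: Fixed shallow round steel dish, 84 mm outside and 78 mm inside diameter; floor 3 mm and rim 8 mm above the bench. Origin: centre of the underside.
- post: Fixed upright steel post of 12 mm diameter, its blunt tip 38 mm above the bench, on a round dark foot of 52 mm diameter and 6 mm thickness. Origin: centre of the foot's underside. The collar on it lies flat on the foot.
There are look-alikes about, which are no part of the job. Leave any orange look-alike of the cap alone.

How it is judged:
By the outcome, as a careful person would: the job done as asked, in the order asked, and still so for the second after the job is handed in, with the robot touching nothing.
It also fails if it takes over 144 s, if anything falls off the work surface, if the arm or the gripper's body presses on something with over 40 N, if the wrist force passes 120 N, or if a joint passes its speed limit or range.

## Working session

There is one attempt and no reset: what is moved stays moved. The work goes in short steps, Python scripts to look and compute and a tool call to move; the robot and the scene stay as the last step left them, time stands still between calls to the robot, and variables do not carry over. Pictures are saved under pics/ and viewed, and the job is handed in when it is done.

Besides the shell and the picture viewer there is one more tool, called after "Emit:" as name(argument=value, ...) on one line, values as JSON. apply_moves: Moves the arm, as the interface text tells. Its arguments: {"type":"object","properties":{"targets":{"type":"array"}},"required":["targets"]}

```bash
ls -la; mkdir -p pics; python3 - <<'E'
from workcell import bot
import cv2, numpy as np
o=bot.get_obs(); print({k:np.round(v,3) for k,v in o.items()})
for n in ["side","top","wrist"]:
    im,d=bot.camera(n); cv2.imwrite(f"pics/{n}0.png",im[:,:,::-1]); np.save(f"pics/{n}0.npy",d); p=bot.camera_params(n)
    print(n,{k:np.round(v,4).tolist() for k,v in p.items()})
E
```

```text
total 12
drwxr-xr-x  3 agent agent 4096 Dec  7 01:16 .
drwxr-xr-x 23 root  root  4096 Dec  7 01:16 ..
drwxr-xr-x  2 agent agent 4096 Dec  7 01:16 pics
{'clock': np.float64(0.0), 'joint_pos': array([-1.309,  0.241,  0.004,  1.335,  0.   ,  1.571]), 'joint_vel': array([-0.   ,  0.   ,  0.   ,  0.   ,  0.001, -0.002]), 'tau': array([ 0.0000e+00, -3.7231e+01,  2.5241e+01,  1.7000e-02, -0.0000e+00,
        0.0000e+00]), 'eef_pos': array([ 0.129, -0.482,  0.23 ]), 'tool_rot': array([ 0.431,  0.562, -0.43 ,  0.56 ]), 'ft_force': array([-0.447, -0.637,  0.185]), 'ft_torque': array([0.01 , 0.056, 0.008]), 'grip_width': np.float64(0.085)}
side {'fx': 430.9317, 'fy': 430.9317, 'cx': 277.0429, 'cy': 212.8008, 'T': [[-0.8647, 0.2753, -0.4201, 0.0163], [-0.5021, -0.4485, 0.7394, 0.7857], [0.0151, 0.8503, 0.5261, 0.6441], [0.0, 0.0, 0.0, 1.0]]}
top {'fx': 521.3091, 'fy': 521.3091, 'cx': 284.4356, 'cy': 206.2205, 'T': [[0.0119, 0.9873, -0.1584, 0.257], [-0.9999, 0.013, 0.0058, 0.0153], [0.0078, 0.1584, 0.9874, 1.3709], [0.0, 0.0, 0.0, 1.0]]}
wrist {'fx': 328.4548, 'fy': 328.4548, 'cx': 281.978, 'cy': 212.5482, 'tool_from_camera': [[0.001, 0.2647, -0.9643, -0.1415], [-0.0012, 0.9643, 0.2647, 0.0681], [1.0, 0.0009, 0.0012, 0.0005], [0.0, 0.0, 0.0, 1.0]]}
```

View pics/top0.png

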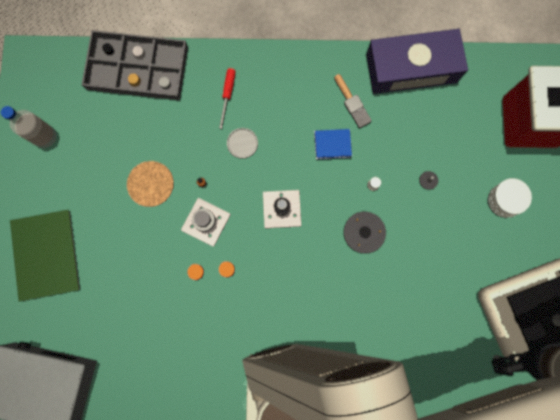

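View pics/side0.png

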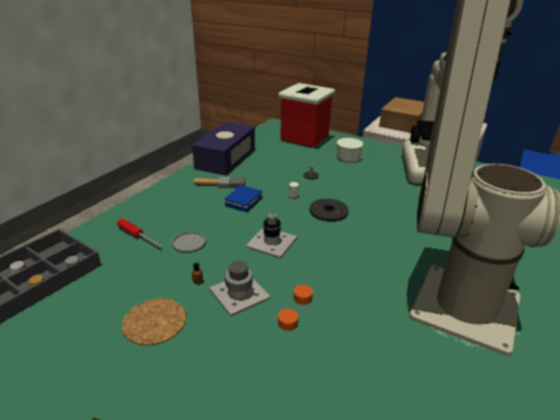

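View pics/wrist0.png

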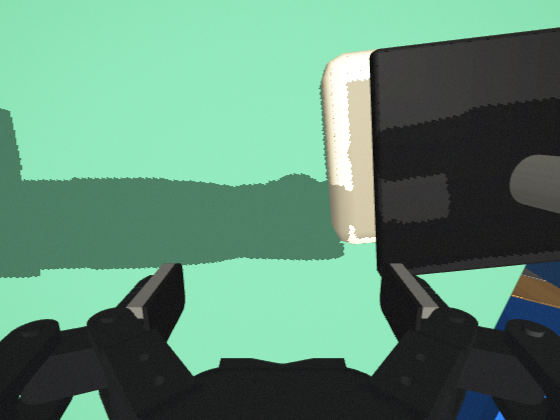

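```bash
python3 - <<'E'
import cv2, numpy as np
t=cv2.imread("pics/top0.png")
cv2.imwrite("pics/top0a.png",cv2.resize(t[120:290,115:275],None,fx=5,fy=3.5*5/3.5,interpolation=cv2.INTER_CUBIC)[:600])
a=cv2.resize(t[170:260,170:310],None,fx=5.7,fy=5.7,interpolation=cv2.INTER_CUBIC); cv2.imwrite("pics/top0b.png",a); print(a.shape)
a=cv2.resize(t[160:260,325:455],None,fx=6,fy=6,interpolation=cv2.INTER_CUBIC); cv2.imwrite("pics/top0c.png",a)
s=cv2.imread("pics/side0.png")
a=cv2.resize(s[160:320,195:355],None,fx=3.7,fy=3.7,interpolation=cv2.INTER_CUBIC); cv2.imwrite("pics/side0b.png",a)
E
```

```text
(513, 798, 3)
```

View pics/top0b.png

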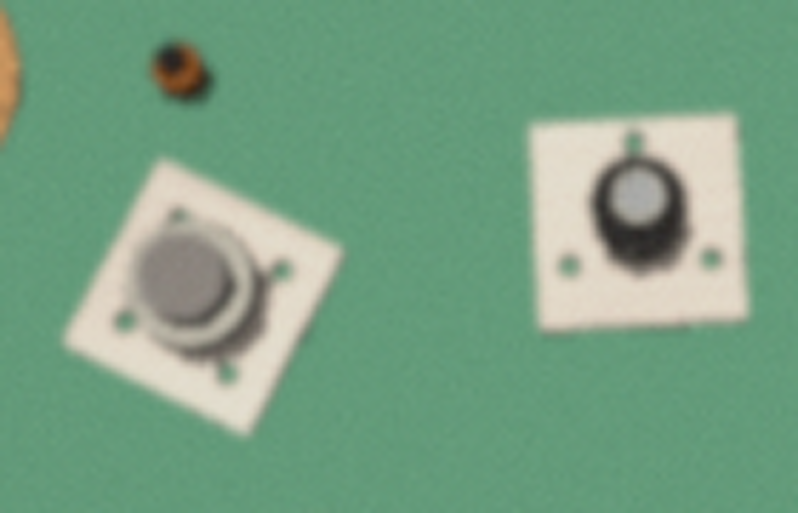

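View pics/top0c.png

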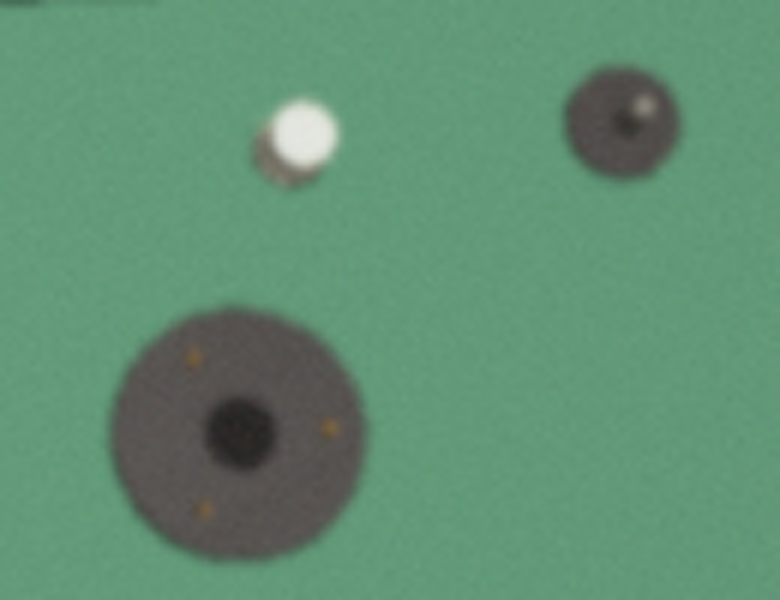

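View pics/side0b.png

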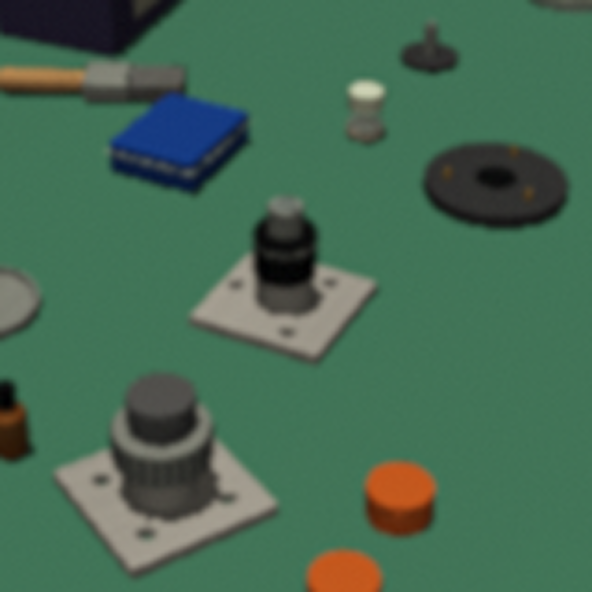

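```bash
cat > h.py <<'E'
import numpy as np, cv2, json
from scipy.spatial.transform import Rotation as R
from workcell import bot
def snap(n,name):
    o=bot.get_obs(); im,d=bot.camera(n); cv2.imwrite(f"pics/{name}.png",im[:,:,::-1]); np.save(f"pics/{name}.npy",d)
    p=bot.camera_params(n); T=np.array(p["T"]) if "T" in p else None
    if T is None:
        W=np.eye(4); W[:3,:3]=R.from_quat(o["tool_rot"]).as_matrix(); W[:3,3]=o["eef_pos"]; T=W@np.array(p["tool_from_camera"])
    extra={k:np.asarray(v).tolist() for k,v in p.items() if k not in("T",)}
    json.dump(dict(T=T.tolist(),**extra),open(f"pics/{name}.json","w"))
    return im,d
def load(name): return cv2.imread(f"pics/{name}.png"),np.load(f"pics/{name}.npy"),json.load(open(f"pics/{name}.json"))
def ray(c,uv,z):
    """pixel(s) -> world points on plane z"""
    uv=np.atleast_2d(uv).astype(float); T=np.array(c["T"])
    v=np.c_[(uv[:,0]-c["cx"])/c["fx"],-(uv[:,1]-c["cy"])/c["fy"],-np.ones(len(uv))]@T[:3,:3].T
    t=(z-T[2,3])/v[:,2]; return T[:3,3]+v*t[:,None]
def proj(c,P):
    T=np.array(c["T"]); q=(np.atleast_2d(P)-T[:3,3])@T[:3,:3]
    return np.c_[c["cx"]+c["fx"]*q[:,0]/-q[:,2],c["cy"]+c["fy"]*q[:,1]/q[:,2]]
def state():
    o=bot.get_obs(); M=R.from_quat(o["tool_rot"]).as_matrix(); z=M[:,2]
    print("t %.2f"%o["clock"],"tcp",np.round(o["eef_pos"],4),"jaw %.2f"%np.degrees(np.arctan2(z[1],z[0])),"q",np.round(o["joint_pos"],2),"F",np.round(o["ft_force"],1),"w %.4f"%o["grip_width"],"tilt",np.round(M[:,0],3))
    return o
def move(pos,jaw=None,cur=None,curjaw=None):
    """units of shift and turn to world pose, tool straight down; jaw deg (mod 180)"""
    o=bot.get_obs(); M=R.from_quat(o["tool_rot"]).as_matrix(); p=o["eef_pos"]
    z=M[:,2]; j0=np.degrees(np.arctan2(z[1],z[0]))
    if jaw is None: jaw=j0
    a=np.radians(j0+((jaw-j0+90)%180-90)); zt=np.array([np.cos(a),np.sin(a),0]); xt=np.array([0,0,-1.]); yt=np.cross(zt,xt)
    N=np.c_[xt,yt,zt]
    s=M.T@(np.array(pos)-p)/.25; w=R.from_matrix(M.T@N).as_rotvec()/.5
    print("MOVE shift",np.round(s,4),"turn",np.round(w,4)); return s,w
E
cat > a.py <<'E'
from h import *
for n in ["side","top"]: snap(n,n+"1")
im,d,c=load("top1"); print(c.keys())
hsv=cv2.cvtColor(im,cv2.COLOR_BGR2HSV)
# plates: bright low saturation
for nm,(u0,u1,v0,v1),z in [("four",(175,240,190,255),.008),("three",(255,310,180,235),.008)]:
    m=((hsv[...,1]<60)&(hsv[...,2]>150)).astype(np.uint8); k=np.zeros_like(m); k[v0:v1,u0:u1]=m[v0:v1,u0:u1]
    k=cv2.morphologyEx(k,cv2.MORPH_OPEN,np.ones((2,2),np.uint8))
    cs=max(cv2.findContours(k,0,1)[0],key=cv2.contourArea); P=ray(c,cs[:,0,:],z)
    r=cv2.minAreaRect((P[:,:2]*1000).astype(np.float32)); print(nm,r)
# dark disks & others by green exclusion
g=((hsv[...,0]>65)&(hsv[...,0]<90)&(hsv[...,1]>60)&(hsv[...,2]>60))
m=(~g).astype(np.uint8); n,l,st,ce=cv2.connectedComponentsWithStats(m)
for i in range(1,n):
    if 40<st[i,4]<3500:
        print(st[i],np.round(ce[i],1),np.round(ray(c,ce[i],.004)[0]*1000,1))
E
python3 a.py
```

```text
dict_keys(['T', 'fx', 'fy', 'cx', 'cy'])
four ((429.6507263183594, 212.60716247558594), (101.64210510253906, 101.09568786621094), 64.21416473388672)
three ((467.13116455078125, 12.484504699707031), (101.74339294433594, 101.0470199584961), 3.745114803314209)
[219  67  18  62 472] [227.2  90. ] [798.3 168.7   4. ]
[334  73  38  55 747] [352.6 102.6] [ 767.1 -176.3    4. ]
[   0  105   57   43 1302] [ 29.3 126.5] [686.1 701.7   4. ]
[226 127  33  32 804] [241.8 142.6] [649.2 124.6   4. ]
[ 314  129   38   31 1072] [332.6 143.4] [ 650.4 -121.1    4. ]
[ 126  160   49   48 1840] [149.6 183.4] [533.3 367.9   4. ]
[419 171  19  19 274] [428.3 179.8] [ 553.3 -377.9    4. ]
[196 177  11  11  90] [201.  182.1] [538.8 231.    4. ]
[367 176  15  15 167] [374.  183.3] [ 541.8 -231.7    4. ]
[ 488  178   45   40 1378] [509.8 197.7] [ 507.5 -594.5    4. ]
[ 262  189   40   40 1455] [281.4 208.6] [470.   15.1   4. ]
[ 181  197   50   50 1486] [205.3 221.6] [432.4 215.8   4. ]
[ 344  211   42   42 1397] [364.4 232. ] [ 410.3 -204.4    4. ]
[217 260  19  19 269] [226.1 268.8] [309.3 157.2   4. ]
[186 262  19  19 274] [194.9 271.4] [301.7 237.9   4. ]
```

```bash
python3 - <<'E'
from h import *
state(); move([.467,.0125,.2],0);move([.467,.0125,.2],90)
E
```

```text
t 0.25 tcp [ 0.1293 -0.4827  0.2309] jaw -75.00 q [-1.31  0.24  0.    1.34 -0.    1.57] F [0.3 0.2 0.1] w 0.0853 tilt [-0.     0.001 -1.   ]
MOVE shift [ 0.1249  1.8174 -1.5636] turn [-2.618e+00 -1.600e-03 -1.100e-03]
MOVE shift [ 0.1249  1.8174 -1.5636] turn [ 5.236e-01 -1.800e-03  3.000e-04]
```

Emit:
apply_moves(targets=[0.06,0.91,-0.78,-1,0,0,1,0.06,0.91,-0.78,-1,0,0,1,0.06,0.91,-0.78,-1,0,0,1,0.06,0.91,-0.78,-1,0,0,1,0.06,0.91,-0.78,-1,0,0,1,0.06,0.91,-0.78,-1,0,0,1,0.06,0.91,-0.78,-1,0,0,1,0.06,0.91,-0.78,-1,0,0,1,0.06,0.91,-0.78,-1,0,0,1,0.06,0.91,-0.78,-1,0,0,1])

```text
clock: 1.08
eef_pos: [0.2988, -0.2357, 0.2164]
tool_rot: [0.277, 0.65, -0.278, 0.65]
ft_force: [0.2, 1.0, -0.0]
grip_width: 0.0855
```

```bash
python3 - <<'E'
from h import *
state(); move([.467,.0125,.2],0)
E
```

```text
t 1.08 tcp [ 0.2988 -0.2357  0.2164] jaw -46.24 q [-0.67  0.01 -0.3   1.26 -0.    1.71] F [ 0.2  1.  -0. ] w 0.0855 tilt [-0.    -0.001 -1.   ]
MOVE shift [ 0.0647  1.1725 -0.2518] turn [-1.6141e+00  2.0000e-04  1.5000e-03]
```

Emit:
apply_moves(targets=[0.06,1,-0.25,-1,0,0,1,0.06,1,-0.25,-1,0,0,1,0.06,1,-0.25,-1,0,0,1,0.06,1,-0.25,-1,0,0,1,0.06,1,-0.25,-1,0,0,1,0.06,1,-0.25,-1,0,0,1,0.06,1,-0.25,-1,0,0,1,0.06,1,-0.25,-1,0,0,1,0.06,1,-0.25,-1,0,0,1])

```text
clock: 1.83
eef_pos: [0.4362, -0.0194, 0.2009]
tool_rot: [0.109, 0.699, -0.11, 0.698]
ft_force: [-1.5, -0.4, -0.8]
grip_width: 0.0851
```

```bash
python3 - <<'E'
from h import *
state(); snap("wrist","w1"); move([.467,.0125,.2],0)
E
```

```text
t 1.83 tcp [ 0.4362 -0.0194  0.2009] jaw -17.78 q [-0.04  0.13 -0.21  1.23 -0.    1.84] F [-1.5 -0.4 -0.8] w 0.0851 tilt [-0.001 -0.001 -1.   ]
MOVE shift [0.0041 0.1611 0.0789] turn [-0.623  -0.0021  0.0019]
```

View pics/w1.png

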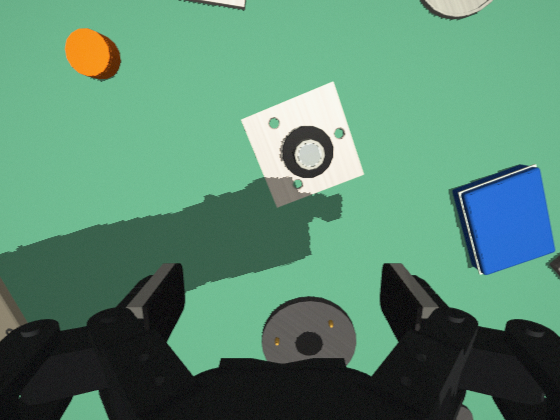

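```bash
python3 - <<'E'
from h import *
im,d,c=load("w1")
hsv=cv2.cvtColor(im,cv2.COLOR_BGR2HSV)
roi=np.zeros(im.shape[:2],np.uint8); roi[70:215,230:375]=1
m=((hsv[...,1]<70)&(hsv[...,2]>60)).astype(np.uint8)*roi   # plate bright
blk=((hsv[...,2]<55)).astype(np.uint8)*roi
k=cv2.morphologyEx(((hsv[...,1]<70)|(hsv[...,2]<50)).astype(np.uint8)*roi,cv2.MORPH_OPEN,np.ones((3,3),np.uint8))
cs=max(cv2.findContours(k,0,1)[0],key=cv2.contourArea)
P=ray(c,cs[:,0,:],.008); r=cv2.minAreaRect((P[:,:2]*1000).astype(np.float32)); print("plate",r)
n,l,st,ce=cv2.connectedComponentsWithStats(blk)
for i in range(1,n):
    if st[i,4]>60: print("blk",st[i],ce[i])
i=1+np.argmax(st[1:,4]); cs=max(cv2.findContours((l==i).astype(np.uint8),0,1)[0],key=cv2.contourArea)
(u,v),rad=cv2.minEnclosingCircle(cs); print("barrel",u,v,rad, ray(c,(u,v),.064)*1000)
# nose inside
x=(l==i).astype(np.uint8); f=np.zeros_like(x); cv2.drawContours(f,[cs],-1,1,-1); nose=((f==1)&(hsv[...,2]>100)).astype(np.uint8)
nose=cv2.morphologyEx(nose,cv2.MORPH_OPEN,np.ones((3,3)))
cn=max(cv2.findContours(nose,0,1)[0],key=cv2.contourArea); (u,v),rad=cv2.minEnclosingCircle(cn); P=ray(c,(u,v),.084)*1000; print("nose",u,v,rad,P)
# holes: green inside plate
g=((hsv[...,0]>60)&(hsv[...,0]<95)&(hsv[...,1]>70)).astype(np.uint8); full=np.zeros_like(g); 
box=proj(c,np.c_[cv2.boxPoints(r)/1000,np.full(4,.008)]).astype(np.int32); cv2.fillConvexPoly(full,box,1); full=cv2.erode(full,np.ones((9,9)))
n,l,st,ce=cv2.connectedComponentsWithStats(g*full)
for i in range(1,n):
    if st[i,4]>20:
        P=ray(c,ce[i],.004)[0]*1000; D=P[:2]-np.array(r[0]); print("hole",ce[i],st[i,4],P,np.hypot(*D),np.degrees(np.arctan2(D[1],D[0])))
print("depth nose",d[154,310],d[100,290])
E
```

```text
plate ((470.52020263671875, 15.010372161865234), (97.04457092285156, 96.5057144165039), 3.6938600540161133)
blk [283 139  50  38 558] [307.63799283 162.58422939]
barrel 307.5 152.2142791748047 25.275922775268555 [[470.54805203  14.95817645  64.        ]]Traceback (most recent call last):
  File "<stdin>", line 18, in <module>
ValueError: max() iterable argument is empty
```

```bash
python3 - <<'E'
from h import *
state(); move([.4705,.015,.2]); move([.4705,.015,.040])
E
```

```text
t 1.88 tcp [ 0.4359 -0.0198  0.2011] jaw -17.85 q [-0.04  0.13 -0.21  1.23 -0.    1.84] F [-0.4  0.5 -0.7] w 0.0857 tilt [-0.001 -0.001 -1.   ]
MOVE shift [0.0041 0.1749 0.0892] turn [ 0.     -0.0018  0.0022]
MOVE shift [0.6441 0.1756 0.0898] turn [ 0.     -0.0018  0.0022]
```

Emit:
apply_moves(targets=[0,0.175,0.09,0,0,0,1,0,0.175,0.09,0,0,0,1,0.15,0.175,0.09,0,0,0,1,0.3,0.175,0.09,0,0,0,1,0.4,0.175,0.09,0,0,0,1,0.5,0.175,0.09,0,0,0,1,0.58,0.175,0.09,0,0,0,1,0.645,0.175,0.09,0,0,0,1,0.645,0.175,0.09,0,0,0,1,0.645,0.175,0.09,0,0,0,1])

```text
clock: 2.72
eef_pos: [0.4702, 0.0151, 0.0398]
tool_rot: [0.11, 0.699, -0.11, 0.698]
ft_force: [0.0, -0.2, -0.3]
grip_width: 0.0856
```

```bash
python3 - <<'E'
from h import *
state(); snap("wrist","w2"); move([.4705,.015,.038])
E
```

```text
t 2.72 tcp [0.4702 0.0151 0.0398] jaw -17.87 q [ 0.03  0.36 -0.37  0.84 -0.    1.92] F [ 0.  -0.2 -0.3] w 0.0856 tilt [-0.002 -0.    -1.   ]
MOVE shift [ 0.011  -0.0029 -0.0027] turn [-0.      0.0009  0.    ]
```

View pics/w2.png

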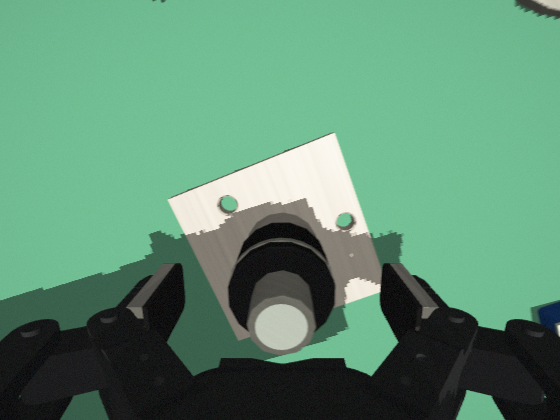

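Emit:
apply_moves(targets=[0,0,0,0,0,0,0,0,0,0,0,0,0,0,0,0,0,0,0,0,0,0,0,0,0,0,0,0,0,0,0,0,0,0,0,0,0,0,0,0,0,0])

```text
clock: 3.27
eef_pos: [0.472, 0.0169, 0.0414]
tool_rot: [0.109, 0.698, -0.109, 0.699]
ft_force: [-1.5, -0.0, 5.3]
grip_width: 0.0413
```

```bash
python3 - <<'E'
from h import *
state()
E
```

```text
t 3.27 tcp [0.472  0.0169 0.0414] jaw -17.69 q [ 0.04  0.36 -0.37  0.84 -0.    1.92] F [-1.5 -0.   5.3] w 0.0413 tilt [ 0.002 -0.    -1.   ]
```

Emit:
apply_moves(targets=[-0.02,0,0,0,0,0,0,-0.06,0,0,0,0,0,0,-0.12,0,0,0,0,0,0,-0.2,0,0,0,0,0,0,-0.3,0,0,0,0,0,0,-0.4,0,0,0,0,0,0,-0.4,0,0,0,0,0,0])

```text
clock: 3.85
eef_pos: [0.4745, 0.0172, 0.1452]
tool_rot: [0.109, 0.696, -0.108, 0.702]
ft_force: [1.1, -0.8, -0.5]
grip_width: 0.0414
```

```bash
python3 - <<'E'
from h import *
state(); snap("wrist","w3"); snap("side","s3")
s=cv2.imread("pics/s3.png"); a=cv2.resize(s[130:320,195:355],None,fx=3.1,fy=3.1,interpolation=cv2.INTER_CUBIC); cv2.imwrite("pics/s3b.png",a)
E
```

```text
t 3.85 tcp [0.4745 0.0172 0.1452] jaw -17.68 q [ 0.04  0.24 -0.23  1.09  0.    1.92] F [ 1.1 -0.8 -0.5] w 0.0414 tilt [ 0.009  0.    -1.   ]
```

View pics/w3.png

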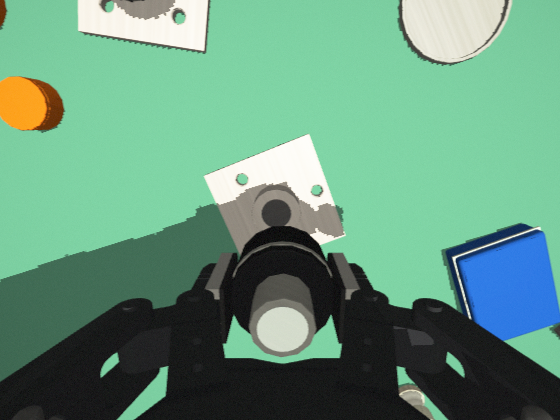

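View pics/s3b.png

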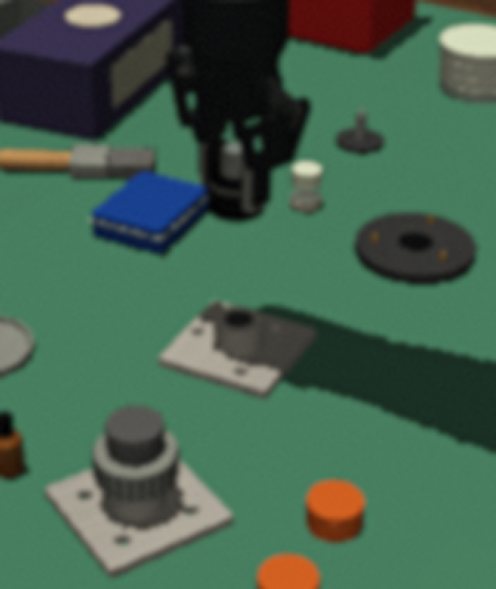

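```bash
cat >> h.py <<'E'
def circ(P):
    P=np.asarray(P)[:,:2]; A=np.c_[2*P,np.ones(len(P))]; s=np.linalg.lstsq(A,(P**2).sum(1),rcond=None)[0]
    return s[:2],np.sqrt(s[2]+s[:2]@s[:2])
def green(im):
    h=cv2.cvtColor(im,cv2.COLOR_BGR2HSV); return (h[...,0]>55)&(h[...,0]<95)&(h[...,1]>70)
def blobc(im,box,z,c,mask=None):
    """outer contour of non-green in box(u0,u1,v0,v1) -> circle on plane z"""
    m=(~green(im) if mask is None else mask).astype(np.uint8); k=np.zeros_like(m); u0,u1,v0,v1=box; k[v0:v1,u0:u1]=m[v0:v1,u0:u1]
    k=cv2.morphologyEx(k,cv2.MORPH_OPEN,np.ones((3,3),np.uint8))
    cs=max(cv2.findContours(k,0,1)[0],key=cv2.contourArea)[:,0,:]
    cs=cs[(cs[:,0]>u0+2)&(cs[:,0]<u1-3)&(cs[:,1]>v0+2)&(cs[:,1]<v1-3)]
    cen,r=circ(ray(c,cs,z)); return cen*1000,r*1000,cs
E
python3 - <<'E'
from h import *
im,d,c=load("w3"); cen,r,cs=blobc(im,(380,540,0,100),.008,c); print(cen,r)
im,d,c=load("top1")
for nm,b,z in [("dish",(220,265,120,165),.008),("cork",(120,180,155,212),.004),("stud",(338,392,205,260),.012),("foot",(414,445,166,195),.006)]:
    cen,r,cs=blobc(im,b,z,c); print(nm,cen,r)
move([.651,.127,.145])
E
```

```text
[647.7515451  124.57163411] 42.57550234807349
dish [648.27355129 124.19090583] 43.30487902180115
cork [533.84935222 368.03424767] 64.03242499281168
stud [ 409.76239127 -203.41972511] 55.04333849559892
foot [ 552.69846207 -377.55860518] 25.029263943258016
MOVE shift [-0.0133  0.6367  0.5487] turn [ 0.      0.0052 -0.0019]
```

```bash
python3 - <<'E'
from h import *
state();move([.649,.125,.145])
E
```

```text
t 3.95 tcp [0.472  0.017  0.1412] jaw -17.69 q [ 0.04  0.25 -0.23  1.09  0.    1.92] F [-0.6 -0.7 -1.6] w 0.0409 tilt [ 0.003  0.    -1.   ]
MOVE shift [-0.0133  0.6266  0.5435] turn [ 0.      0.0052 -0.0019]
```

Emit:
apply_moves(targets=[0,0.1,0.09,0,0,0,0,0,0.22,0.2,0,0,0,0,0,0.36,0.31,0,0,0,0,0,0.48,0.42,0,0,0,0,0,0.58,0.5,0,0,0,0,0,0.627,0.543,0,0,0,0,0,0.627,0.543,0,0,0,0,0.1,0.627,0.543,0,0,0,0,0.2,0.627,0.543,0,0,0,0,0.3,0.627,0.543,0,0,0,0,0.3,0.627,0.543,0,0,0,0,0.3,0.627,0.543,0,0,0,0])

```text
clock: 4.95
eef_pos: [0.6449, 0.1239, 0.0623]
tool_rot: [0.108, 0.701, -0.11, 0.696]
ft_force: [0.8, 0.4, -1.1]
grip_width: 0.0411
```

```bash
python3 - <<'E'
from h import *
state(); move([.649,.125,.0135]); snap("wrist","w4"); snap("side","s4")
s=cv2.imread("pics/s4.png"); a=cv2.resize(s[150:270,140:300],None,fx=4,fy=4,interpolation=cv2.INTER_CUBIC); cv2.imwrite("pics/s4b.png",a)
E
```

```text
t 4.95 tcp [0.6449 0.1239 0.0623] jaw -17.73 q [ 0.19  0.66  0.21  1.13 -0.    2.07] F [ 0.8  0.4 -1.1] w 0.0411 tilt [-0.007 -0.002 -1.   ]
MOVE shift [0.195  0.0099 0.0155] turn [ 0.     -0.0131  0.0075]
```

View pics/w4.png

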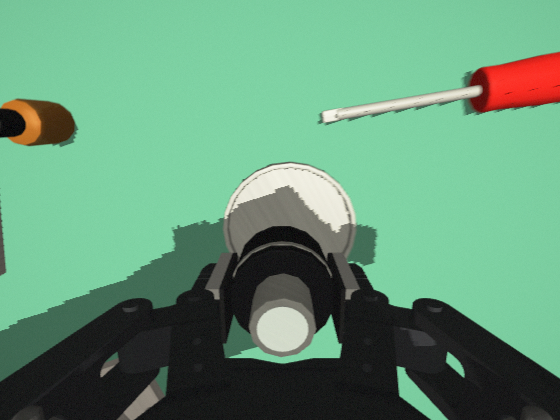

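View pics/s4b.png

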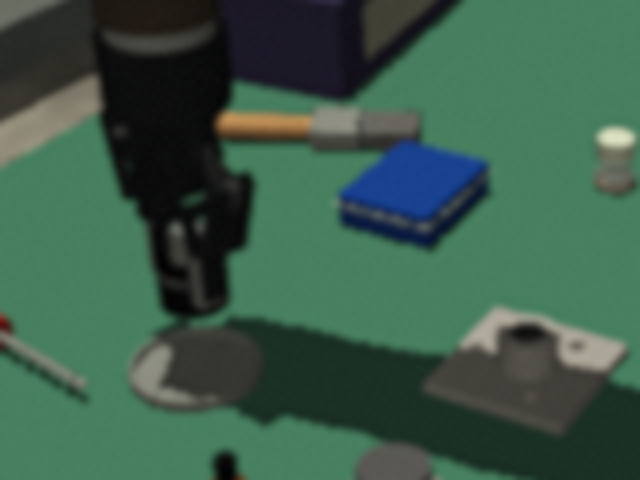

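```bash
python3 - <<'E'
from h import *
im,d,c=load("w4"); 
g=~green(im); m=g.copy(); 
k=m.astype(np.uint8); k[:150]=0;k[235:]=0;k[:,:215]=0;k[:,365:]=0
h=cv2.cvtColor(im,cv2.COLOR_BGR2HSV); k=((k>0)&(h[...,1]<60)).astype(np.uint8)
cs=max(cv2.findContours(k,0,1)[0],key=cv2.contourArea)[:,0,:]; cs=cs[(cs[:,1]<222)]
print(circ(ray(c,cs,.008))); state(); move([.649,.1255,.0135])
E
```

```text
(array([0.65078513, 0.12527215]), np.float64(0.041234226115238706))
t 5.05 tcp [0.6483 0.1247 0.0661] jaw -17.72 q [ 0.19  0.66  0.22  1.13 -0.    2.07] F [ 1.   0.4 -1.7] w 0.0416 tilt [ 0.001  0.    -1.   ]
MOVE shift [0.2105 0.0039 0.0013] turn [ 0.      0.0015 -0.0006]
```

Emit:
apply_moves(targets=[0.05,0.005,0.006,0,0,0,0,0.1,0.005,0.006,0,0,0,0,0.13,0.005,0.006,0,0,0,0,0.16,0.005,0.006,0,0,0,0,0.18,0.005,0.006,0,0,0,0,0.19,0.005,0.006,0,0,0,0,0.2,0.005,0.006,0,0,0,0,0.205,0.005,0.006,0,0,0,0,0.205,0.005,0.006,0,0,0,0])

```text
clock: 5.8
eef_pos: [0.6501, 0.1257, 0.0138]
tool_rot: [0.109, 0.699, -0.109, 0.699]
ft_force: [0.2, 0.7, -1.8]
grip_width: 0.0413
```

```bash
python3 - <<'E'
from h import *
state(); snap("wrist","w5"); snap("side","s5")
s=cv2.imread("pics/s5.png"); a=cv2.resize(s[170:270,140:240],None,fx=6,fy=6,interpolation=cv2.INTER_CUBIC); cv2.imwrite("pics/s5b.png",a)
E
```

```text
t 5.80 tcp [0.6501 0.1257 0.0138] jaw -17.71 q [0.19 0.71 0.17 1.03 0.   2.07] F [ 0.2  0.7 -1.8] w 0.0413 tilt [ 0.  0. -1.]
```

View pics/s5b.png

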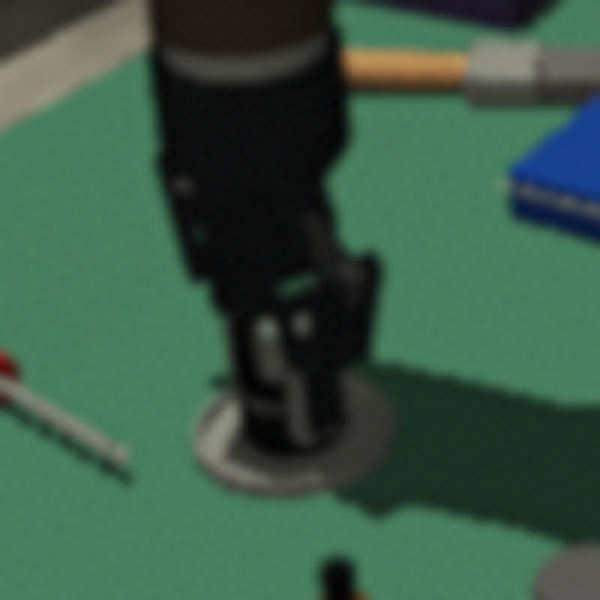

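Emit:
apply_moves(targets=[0.004,0,0,0,0,0,0,0.008,0,0,0,0,0,0,0.008,0,0,0,0,0,0])

```text
clock: 6.15
eef_pos: [0.6504, 0.1258, 0.0125]
tool_rot: [0.109, 0.698, -0.109, 0.699]
ft_force: [-0.9, -0.7, 1.4]
grip_width: 0.0411
```

Emit:
apply_moves(targets=[0.004,0,0,0,0,0,0,0.008,0,0,0,0,0,0,0.008,0,0,0,0,0,0])

```text
clock: 6.4
eef_pos: [0.6504, 0.1258, 0.0124]
tool_rot: [0.109, 0.698, -0.109, 0.699]
ft_force: [-4.8, -0.3, 11.0]
grip_width: 0.0409
```

Emit:
apply_moves(targets=[-0.006,0,0,0,0,0,0,-0.006,0,0,0,0,0,0.4,-0.006,0,0,0,0,0,0.7,-0.006,0,0,0,0,0,0.75,-0.006,0,0,0,0,0,0.75])

```text
clock: 6.82
eef_pos: [0.6499, 0.1257, 0.0108]
tool_rot: [0.109, 0.699, -0.109, 0.699]
ft_force: [-0.1, -0.8, -0.8]
grip_width: 0.0644
```

```bash
python3 - <<'E'
from h import *
state(); snap("wrist","w6")
E
```

```text
t 6.82 tcp [0.6499 0.1257 0.0108] jaw -17.70 q [0.19 0.72 0.17 1.02 0.   2.07] F [-0.1 -0.8 -0.8] w 0.0644 tilt [-0. -0. -1.]
```

View pics/w6.png

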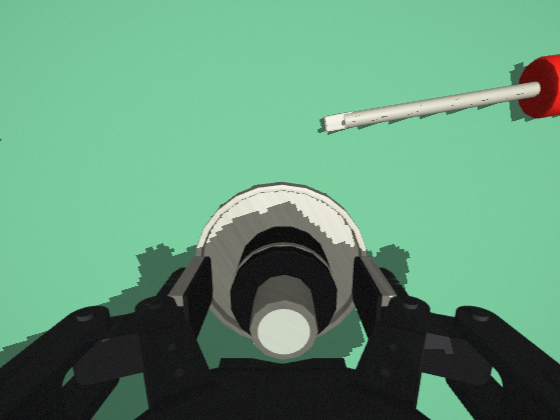

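```bash
python3 - <<'E'
from h import *
move([.65,.1257,.18]);move([.421,.177,.2])
E
```

```text
MOVE shift [-6.769e-01  4.000e-04  3.000e-04] turn [ 0.     -0.0011  0.0007]
MOVE shift [-0.7564 -0.0827 -0.9348] turn [ 0.     -0.0011  0.0007]
```

Emit:
apply_moves(targets=[-0.05,0,0,0,0,0,0.75,-0.15,0,0,0,0,0,1,-0.3,0,0,0,0,0,1,-0.46,0,0,0,0,0,1,-0.6,0,-0.08,0,0,0,1,-0.7,0,-0.22,0,0,0,1,-0.75,-0.02,-0.38,0,0,0,1,-0.75,-0.04,-0.54,0,0,0,1,-0.75,-0.06,-0.7,0,0,0,1,-0.75,-0.08,-0.85,0,0,0,1,-0.75,-0.083,-0.935,0,0,0,1,-0.75,-0.083,-0.935,0,0,0,1])

```text
clock: 7.87
eef_pos: [0.4167, 0.1773, 0.2]
tool_rot: [0.108, 0.699, -0.108, 0.698]
ft_force: [-0.2, -0.4, -0.6]
grip_width: 0.0855
```

Emit:
apply_moves(targets=[0,0,0,0,0,0,1,0,0,0,0,0,0,1])

```text
clock: 8.03
eef_pos: [0.422, 0.1773, 0.1998]
tool_rot: [0.109, 0.698, -0.108, 0.7]
ft_force: [0.8, 0.5, 0.5]
grip_width: 0.0852
```

```bash
python3 - <<'E'
from h import *
state(); snap("wrist","w7")
E
```

```text
t 8.03 tcp [0.422  0.1773 0.1998] jaw -17.70 q [ 0.4   0.17 -0.16  1.23 -0.    2.28] F [0.8 0.5 0.5] w 0.0852 tilt [ 0.002  0.001 -1.   ]
```

View pics/w7.png

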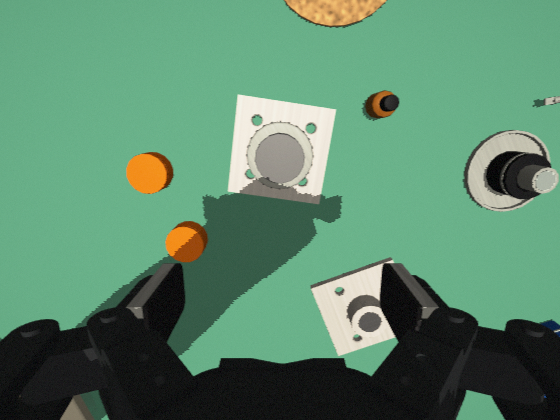

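```bash
python3 - <<'E'
from h import *
im,d,c=load("w7"); h=cv2.cvtColor(im,cv2.COLOR_BGR2HSV)
print(h[157,280],h[130,252],h[103,300],h[195,285],h[190,240])
k=((h[...,1]<70)).astype(np.uint8); b=np.zeros_like(k); b[85:215,220:350]=k[85:215,220:350]
b=cv2.morphologyEx(b,cv2.MORPH_OPEN,np.ones((3,3),np.uint8))
cs=max(cv2.findContours(b,0,1)[0],key=cv2.contourArea); P=ray(c,cs[:,0],.008); r=cv2.minAreaRect((P[:,:2]*1000).astype(np.float32)); print("plate",r)
v=h[...,2]; 
for lo,hi in [(90,150)]:
    m=((h[...,1]<60)&(v>lo)&(v<hi)).astype(np.uint8); q=np.zeros_like(m); q[125:190,245:318]=m[125:190,245:318]; q=cv2.morphologyEx(q,cv2.MORPH_OPEN,np.ones((5,5),np.uint8))
    cc=max(cv2.findContours(q,0,1)[0],key=cv2.contourArea); (a,e),R_=cv2.minEnclosingCircle(cc); print(a,e,R_,cv2.fitEllipse(cc),ray(c,(a,e),.078)*1000)
E
```

```text
[ 18  20 155] [ 22  16 243] [ 71  82 186] [ 18  31 124] [ 18  31 140]
plate ((433.295166015625, 215.30880737304688), (96.59571838378906, 96.88809204101562), 64.03225708007812)
259.5 185.5 12.020915031433105 ((259.7496337890625, 184.40345764160156), (11.289941787719727, 23.542850494384766), 85.03767395019531) [[411.36572758 199.70465794  78.        ]]
```

```bash
python3 - <<'E'
from h import *
im,d,c=load("w7"); g=cv2.cvtColor(im,cv2.COLOR_BGR2GRAY)
h=cv2.cvtColor(im,cv2.COLOR_BGR2HSV); v=h[...,2]
m=((h[...,1]<60)&(v>125)&(v<185)).astype(np.uint8); q=np.zeros_like(m); q[125:190,245:318]=m[125:190,245:318]; q=cv2.morphologyEx(q,cv2.MORPH_OPEN,np.ones((7,7),np.uint8))
cc=max(cv2.findContours(q,0,1)[0],key=cv2.contourArea); e=cv2.fitEllipse(cc); print(e,ray(c,e[0],.078)*1000)
P=ray(c,cc[:,0],.078); print(circ(P))
T=np.array(c["T"]); 
# depth top
print(state()and 0); move([.433,.2153,.2])
E
```

```text
((279.4714050292969, 157.93202209472656), (47.46592712402344, 49.616512298583984), 114.41038513183594) [[433.64648441 215.8954052   78.        ]]
(array([0.43354478, 0.21555675]), np.float64(0.019206825005971477))
t 8.08 tcp [0.4223 0.1771 0.1994] jaw -17.73 q [ 0.4   0.17 -0.16  1.23 -0.    2.28] F [1.  0.1 0.1] w 0.0853 tilt [ 0.002  0.001 -1.   ]
0
MOVE shift [-0.0021  0.1585 -0.0057] turn [ 0.      0.0031 -0.0021]
```

Emit:
apply_moves(targets=[0,0.16,-0.005,0,0,0,1,0.1,0.16,-0.005,0,0,0,1,0.25,0.16,-0.005,0,0,0,1,0.38,0.16,-0.005,0,0,0,1,0.48,0.16,-0.005,0,0,0,1,0.54,0.16,-0.005,0,0,0,1,0.566,0.16,-0.005,0,0,0,1,0.566,0.16,-0.005,0,0,0,1,0.566,0.16,-0.005,0,0,0,1])

```text
clock: 8.83
eef_pos: [0.433, 0.2155, 0.0575]
tool_rot: [0.109, 0.699, -0.109, 0.699]
ft_force: [-0.2, 0.6, -0.1]
grip_width: 0.0855
```

```bash
python3 - <<'E'
from h import *
state(); snap("wrist","w8")
E
```

```text
t 8.83 tcp [0.433  0.2155 0.0575] jaw -17.75 q [ 0.46  0.36 -0.32  0.89 -0.    2.34] F [-0.2  0.6 -0.1] w 0.0855 tilt [ 0.  0. -1.]
```

View pics/w8.png

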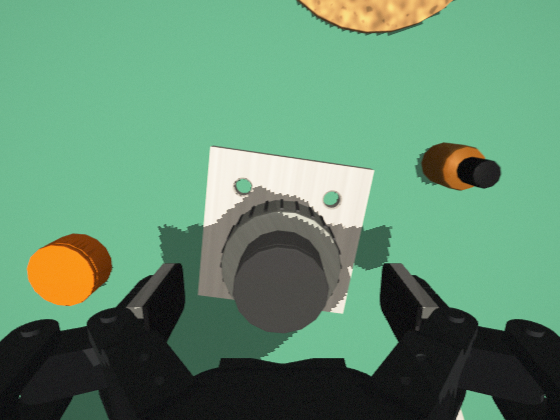

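Emit:
apply_moves(targets=[0,0,0,0,0,0,0,0,0,0,0,0,0,0,0,0,0,0,0,0,0,0,0,0,0,0,0,0,0,0,0,0,0,0,0,0,0,0,0,0,0,0])

```text
clock: 9.38
eef_pos: [0.4326, 0.2158, 0.0584]
tool_rot: [0.109, 0.698, -0.108, 0.699]
ft_force: [-0.9, -0.6, 5.9]
grip_width: 0.0374
```

Emit:
apply_moves(targets=[-0.02,0,0,0,0,0,0,-0.06,0,0,0,0,0,0,-0.12,0,0,0,0,0,0,-0.2,0,0,0,0,0,0,-0.3,0,0,0,0,0,0,-0.3,0,0,0,0,0,0,-0.3,0,0,0,0,0,0])

```text
clock: 9.97
eef_pos: [0.4331, 0.2161, 0.1339]
tool_rot: [0.11, 0.698, -0.108, 0.7]
ft_force: [0.1, 0.0, -0.6]
grip_width: 0.0372
```

```bash
python3 - <<'E'
from h import *
state(); snap("wrist","w9"); snap("side","s9")
s=cv2.imread("pics/s9.png"); a=cv2.resize(s[170:330,150:310],None,fx=3.7,fy=3.7,interpolation=cv2.INTER_CUBIC); cv2.imwrite("pics/s9b.png",a)
E
```

```text
t 9.97 tcp [0.4331 0.2161 0.1339] jaw -17.70 q [ 0.46  0.27 -0.22  1.08 -0.    2.34] F [ 0.1  0.  -0.6] w 0.0372 tilt [ 0.003  0.002 -1.   ]
```

View pics/w9.png

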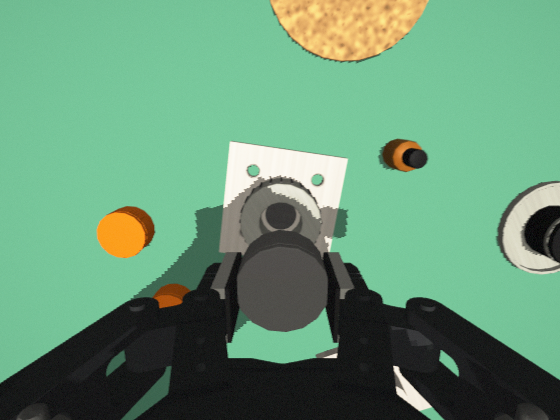

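View pics/s9b.png

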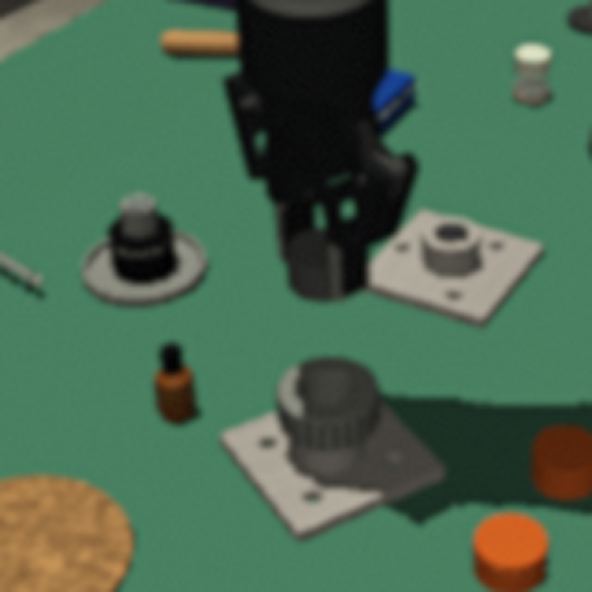

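```bash
python3 - <<'E'
from h import *
for n,b,z in [("w6",(255,316,305,358),.055),("w7",(528,560,165,196),.055)]:
    im,d,c=load(n); h=cv2.cvtColor(im,cv2.COLOR_BGR2HSV); m=(h[...,2]>195)&(h[...,1]<60)
    cen,r,cs=blobc(im,b,z,c,m); print(n,cen,r,len(cs))
state(); move([.650,.1258,.134])
E
```

```text
w6 [650.83597215 123.76875813] 8.568236546868151 134Traceback (most recent call last):
  File "<stdin>", line 4, in <module>
  File "h.py", line 43, in blobc
    cs=max(cv2.findContours(k,0,1)[0],key=cv2.contourArea)[:,0,:]
       ~~~^^^^^^^^^^^^^^^^^^^^^^^^^^^^^^^^^^^^^^^^^^^^^^^^
ValueError: max() iterable argument is empty
```

```bash
python3 - <<'E'
from h import *
im,d,c=load("w6"); h=cv2.cvtColor(im,cv2.COLOR_BGR2HSV); print(ray(c,(285,331),.055)*1000, proj(c,[.650,.1258,.055]),h[331,285],h[331,:][250:320:6,2])
m=((h[...,2]>170)&(h[...,1]<60)).astype(np.uint8); m[:300]=0; m[360:]=0; m[:,:250]=0; m[:,320:]=0
cs=max(cv2.findContours(m,0,1)[0],key=cv2.contourArea); e=cv2.fitEllipse(cs); print(e,ray(c,e[0],.055)*1000)
im,d,c=load("w7"); h=cv2.cvtColor(im,cv2.COLOR_BGR2HSV);print(proj(c,[.650,.1258,.055]),h[180,535:560,2]); print(ray(c,(545,180.5),.055)*1000)
state(); move([.650,.1258,.134])
E
```

```text
[[651.44509654 123.81995596  55.        ]] [[279.18194195 327.30311794]] [ 46  18 212] [ 91 112 215 216 215 212 215 213 212 212 142 116]
((283.3354187011719, 331.11944580078125), (44.15547180175781, 51.33548355102539), 90.303955078125) [[650.89030181 123.94828676  55.        ]]
[[545.05455178 177.89270172]] [130 170 185 183 184 182 179 181 180 182 181 180 181 182 182 180 182 184
 182 182 199 201 189 178 175]
[[649.71232349 123.4598304   55.        ]]
t 10.07 tcp [0.4314 0.2152 0.1318] jaw -17.70 q [ 0.46  0.28 -0.22  1.08 -0.    2.34] F [-0.4  0.3 -0.5] w 0.0377 tilt [-0.001 -0.    -1.   ]
MOVE shift [-0.0094 -0.0748  0.9416] turn [ 0.     -0.0014  0.0014]
```

Emit:
apply_moves(targets=[0,-0.01,0.1,0,0,0,0,0,-0.02,0.25,0,0,0,0,0,-0.04,0.41,0,0,0,0,0,-0.05,0.57,0,0,0,0,0,-0.06,0.72,0,0,0,0,0,-0.07,0.84,0,0,0,0,0,-0.08,0.92,0,0,0,0,0,-0.08,0.945,0,0,0,0,0,-0.08,0.945,0,0,0,0,0.1,-0.08,0.945,0,0,0,0,0.2,-0.08,0.945,0,0,0,0,0.228,-0.08,0.945,0,0,0,0])

```text
clock: 11.07
eef_pos: [0.6464, 0.1248, 0.0706]
tool_rot: [0.107, 0.702, -0.109, 0.696]
ft_force: [-2.3, -0.7, -1.3]
grip_width: 0.0375
```

Emit:
apply_moves(targets=[0,0,0,0,0,0,0,0,0,0,0,0,0,0,0,0,0,0,0,0,0])

```text
clock: 11.32
eef_pos: [0.6514, 0.1253, 0.077]
tool_rot: [0.109, 0.698, -0.108, 0.699]
ft_force: [0.5, 0.6, 0.5]
grip_width: 0.0373
```

```bash
python3 - <<'E'
from h import *
state(); snap("wrist","w10"); snap("side","s10"); move([.6505,.1243,.041])
s=cv2.imread("pics/s10.png"); a=cv2.resize(s[170:270,140:240],None,fx=6,fy=6,interpolation=cv2.INTER_CUBIC); cv2.imwrite("pics/s10b.png",a)
E
```

```text
t 11.32 tcp [0.6514 0.1253 0.077 ] jaw -17.66 q [0.19 0.66 0.24 1.16 0.   2.07] F [0.5 0.6 0.5] w 0.0373 tilt [ 0.002  0.    -1.   ]
MOVE shift [ 0.1456 -0.005  -0.0051] turn [ 0.      0.0058 -0.0033]
```

View pics/w10.png

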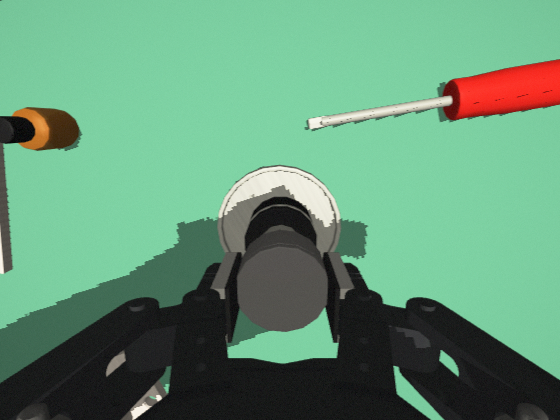

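View pics/s10b.png

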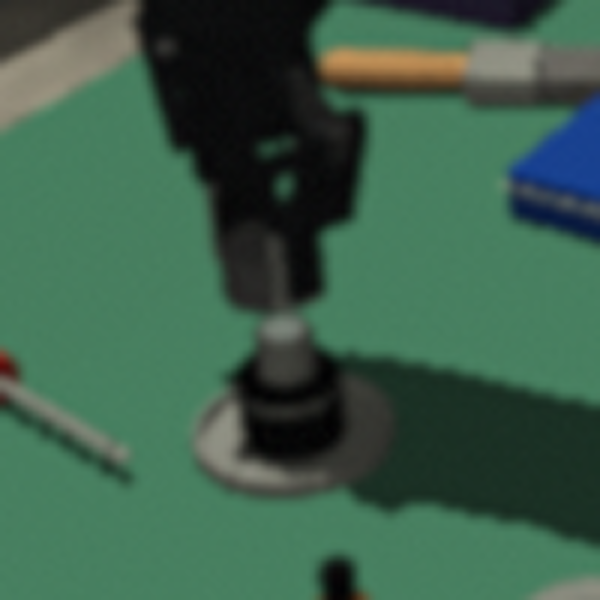

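Emit:
apply_moves(targets=[0,-0.005,-0.003,0,0,0,0,0.03,-0.005,-0.003,0,0,0,0,0.06,-0.005,-0.003,0,0,0,0,0.08,-0.005,-0.003,0,0,0,0,0.1,-0.005,-0.003,0,0,0,0,0.1,-0.005,-0.003,0,0,0,0])

```text
clock: 11.92
eef_pos: [0.6485, 0.1233, 0.0481]
tool_rot: [0.108, 0.7, -0.109, 0.698]
ft_force: [-0.1, -0.2, -1.1]
grip_width: 0.0378
```

Emit:
apply_moves(targets=[0.01,0,0,0,0,0,0,0.02,0,0,0,0,0,0,0.03,0,0,0,0,0,0,0.034,0,0,0,0,0,0,0.034,0,0,0,0,0,0])

```text
clock: 12.33
eef_pos: [0.6497, 0.1236, 0.0415]
tool_rot: [0.109, 0.699, -0.109, 0.699]
ft_force: [0.7, 0.5, -0.3]
grip_width: 0.0375
```

Emit:
apply_moves(targets=[0.004,0,0,0,0,0,0,0.004,0,0,0,0,0,0])

```text
clock: 12.5
eef_pos: [0.6499, 0.1236, 0.0408]
tool_rot: [0.109, 0.699, -0.109, 0.699]
ft_force: [0.3, 0.3, -0.5]
grip_width: 0.0375
```

Emit:
apply_moves(targets=[0.004,0,0,0,0,0,0,0.006,0,0,0,0,0,0,0.006,0,0,0,0,0,0])

```text
clock: 12.75
eef_pos: [0.65, 0.1236, 0.0395]
tool_rot: [0.109, 0.699, -0.109, 0.699]
ft_force: [-0.2, -0.3, 0.6]
grip_width: 0.0372
```

Emit:
apply_moves(targets=[0,0,0,0,0,0,0.6,0,0,0,0,0,0,0.75,0,0,0,0,0,0,0.8,0,0,0,0,0,0,0.8])

```text
clock: 13.08
eef_pos: [0.6499, 0.1236, 0.0393]
tool_rot: [0.109, 0.699, -0.109, 0.699]
ft_force: [-0.2, 0.0, -0.3]
grip_width: 0.0681
```

Emit:
apply_moves(targets=[-0.03,0,0,0,0,0,0.8,-0.08,0,0,0,0,0,0.8,-0.18,0,0,0,0,0,1,-0.3,0,0,0,0,0,1,-0.46,0,0,0,0,0,1,-0.56,-0.06,-0.05,0,0,0,1,-0.56,-0.16,-0.1,0,0,0,1,-0.56,-0.16,-0.1,0,0,0,1,-0.56,-0.16,-0.1,0,0,0,1])

```text
clock: 13.83
eef_pos: [0.6133, 0.0923, 0.1807]
tool_rot: [0.109, 0.698, -0.109, 0.699]
ft_force: [-0.2, 0.4, -0.0]
grip_width: 0.0853
```

```bash
python3 - <<'E'
from h import *
state(); snap("wrist","w11"); snap("side","s11")
s=cv2.imread("pics/s11.png"); a=cv2.resize(s[170:270,140:240],None,fx=6,fy=6,interpolation=cv2.INTER_CUBIC); cv2.imwrite("pics/s11b.png",a)
im,d,c=load("w11"); print(proj(c,[[.65,.124,.059],[.433,.215,.056]]))
move([.422,.178,.17])
E
```

```text
t 13.83 tcp [0.6133 0.0923 0.1807] jaw -17.78 q [0.15 0.5  0.26 1.32 0.   2.03] F [-0.2  0.4 -0. ] w 0.0853 tilt [ 0.001  0.    -1.   ]
[[312.32771969 156.47908419]
 [ 14.36322461 130.28012336]]
MOVE shift [ 0.0376  0.089  -0.8353] turn [ 0.      0.0008 -0.001 ]
```

View pics/w11.png

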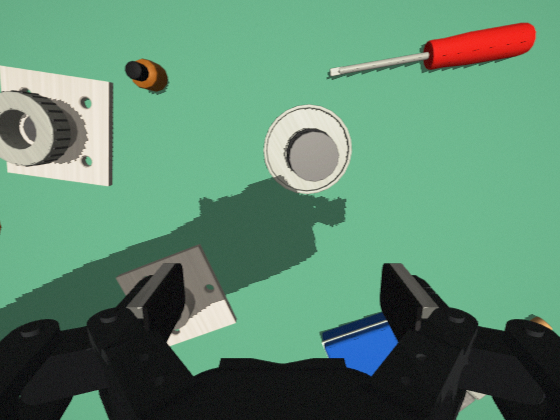

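View pics/s11b.png

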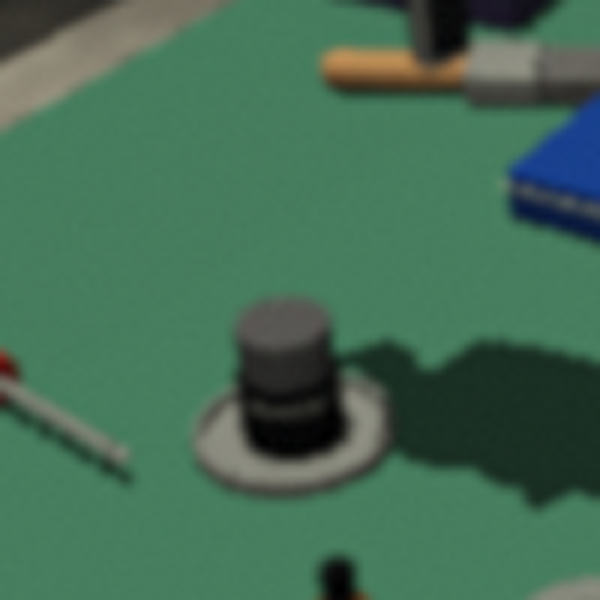

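Emit:
apply_moves(targets=[0.01,0.01,-0.1,0,0,0,1,0.02,0.03,-0.25,0,0,0,1,0.03,0.05,-0.41,0,0,0,1,0.037,0.07,-0.57,0,0,0,1,0.037,0.09,-0.7,0,0,0,1,0.037,0.09,-0.8,0,0,0,1,0.037,0.09,-0.835,0,0,0,1,0.037,0.09,-0.835,0,0,0,1,0.037,0.09,-0.835,0,0,0,1])

```text
clock: 14.68
eef_pos: [0.423, 0.1786, 0.1702]
tool_rot: [0.109, 0.698, -0.108, 0.699]
ft_force: [0.7, -0.6, 0.0]
grip_width: 0.0851
```

```bash
python3 - <<'E'
from h import *
state(); snap("wrist","w12"); im,d,c=load("w12"); print(proj(c,[.433,.2155,.056])); move([.4333,.2155,.034])
h=cv2.cvtColor(im,cv2.COLOR_BGR2HSV); cv2.imwrite("pics/w12b.png",cv2.resize(im[80:230,200:360],None,fx=4,fy=4))
E
```

```text
t 14.68 tcp [0.423  0.1786 0.1702] jaw -17.65 q [ 0.4   0.2  -0.21  1.16 -0.    2.28] F [ 0.7 -0.6  0. ] w 0.0851 tilt [ 0.001  0.    -1.   ]
[[278.34938423 161.58891849]]
MOVE shift [ 0.5448  0.1531 -0.0085] turn [ 0.      0.0027 -0.0013]
```

View pics/w12b.png

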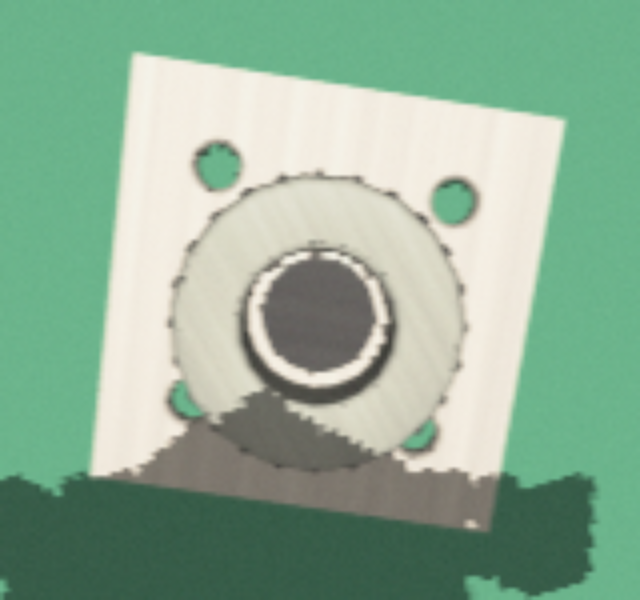

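Emit:
apply_moves(targets=[0,0.155,-0.005,0,0,0,1,0.1,0.155,-0.005,0,0,0,1,0.25,0.155,-0.005,0,0,0,1,0.38,0.155,-0.005,0,0,0,1,0.47,0.155,-0.005,0,0,0,1,0.52,0.155,-0.005,0,0,0,1,0.54,0.155,-0.005,0,0,0,1,0.54,0.155,-0.005,0,0,0,1,0.54,0.155,-0.005,0,0,0,0,0.54,0.155,-0.005,0,0,0,0,0.54,0.155,-0.005,0,0,0,0,0.54,0.155,-0.005,0,0,0,0])

```text
clock: 15.73
eef_pos: [0.4339, 0.2159, 0.037]
tool_rot: [0.11, 0.698, -0.108, 0.7]
ft_force: [0.2, -1.0, 5.2]
grip_width: 0.0556
```

Emit:
apply_moves(targets=[0,0,0,0,0,0,0,0,0,0,0,0,0,0])

```text
clock: 15.9
eef_pos: [0.4339, 0.2159, 0.037]
tool_rot: [0.11, 0.697, -0.108, 0.7]
ft_force: [-1.1, -0.2, 6.0]
grip_width: 0.0556
```

Emit:
apply_moves(targets=[-0.02,0,0,0,0,0,0,-0.06,0,0,0,0,0,0,-0.12,0,0,0,0,0,0,-0.2,0,0,0,0,0,0,-0.3,0,0,0,0,0,0,-0.4,0,0,0,0,0,0,-0.4,0,0,0,0,0,0,-0.4,0,0,0,0,0,0])

```text
clock: 16.57
eef_pos: [0.4337, 0.216, 0.1373]
tool_rot: [0.11, 0.697, -0.108, 0.7]
ft_force: [0.9, 0.5, -1.0]
grip_width: 0.0556
```

```bash
python3 - <<'E'
from h import *
state(); snap("wrist","w13"); snap("side","s13")
s=cv2.imread("pics/s13.png"); a=cv2.resize(s[170:330,150:310],None,fx=3.7,fy=3.7,interpolation=cv2.INTER_CUBIC); cv2.imwrite("pics/s13b.png",a)
E
```

```text
t 16.57 tcp [0.4337 0.216  0.1373] jaw -17.70 q [ 0.46  0.27 -0.21  1.09 -0.    2.34] F [ 0.9  0.5 -1. ] w 0.0556 tilt [ 0.004  0.002 -1.   ]
```

View pics/w13.png

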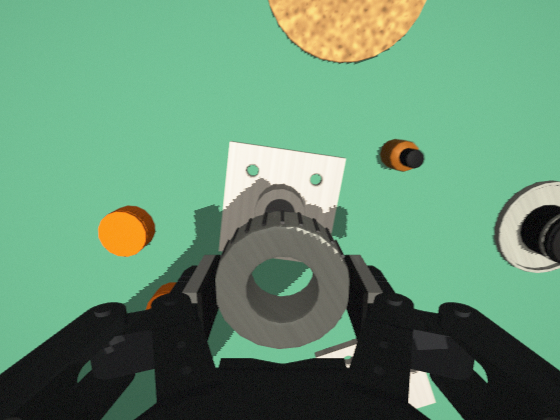

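View pics/s13b.png

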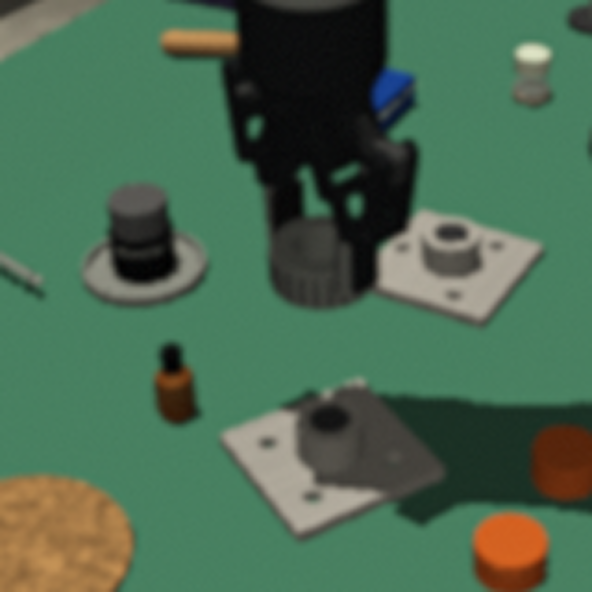

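Emit:
apply_moves(targets=[-0.02,-0.07,0.04,0,0,0,0,-0.05,-0.2,0.11,0,0,0,0,-0.05,-0.34,0.19,0,0,0,0,-0.05,-0.48,0.27,0,0,0,0,-0.05,-0.62,0.345,0,0,0,0,-0.05,-0.76,0.425,0,0,0,0,-0.05,-0.9,0.505,0,0,0,0])

```text
clock: 17.25
eef_pos: [0.483, -0.0391, 0.146]
tool_rot: [0.109, 0.7, -0.109, 0.698]
ft_force: [1.9, 0.5, -1.6]
grip_width: 0.0553
```

Emit:
apply_moves(targets=[0,-0.14,0.08,0,0,0,0,0,-0.28,0.16,0,0,0,0,0,-0.42,0.235,0,0,0,0,0,-0.56,0.315,0,0,0,0,0,-0.68,0.38,0,0,0,0,0,-0.78,0.44,0,0,0,0,0,-0.85,0.475,0,0,0,0,0,-0.85,0.475,0,0,0,0])

```text
clock: 17.92
eef_pos: [0.532, -0.2798, 0.1451]
tool_rot: [0.11, 0.699, -0.111, 0.698]
ft_force: [0.1, 0.3, -1.2]
grip_width: 0.0557
```

```bash
python3 - <<'E'
from h import *
state(); snap("wrist","w14"); move([.555,-.376,.12])
E
```

```text
t 17.92 tcp [ 0.532  -0.2798  0.1451] jaw -17.98 q [-0.48  0.49  0.14  1.22 -0.    1.4 ] F [ 0.1  0.3 -1.2] w 0.0557 tilt [-0.003 -0.    -1.   ]
MOVE shift [ 0.0995 -0.346   0.2103] turn [-0.     -0.0073 -0.0011]
```

View pics/w14.png

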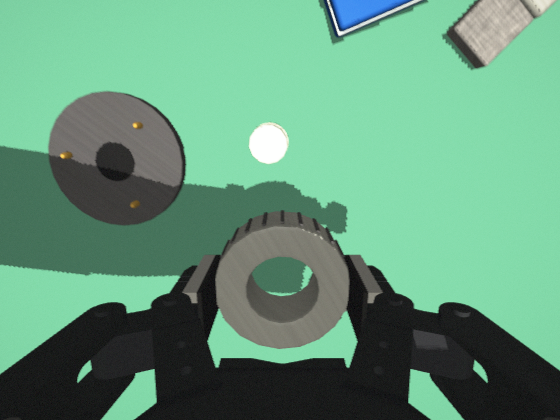

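Emit:
apply_moves(targets=[0,-0.12,0.07,0,0,0,0,0.03,-0.24,0.15,0,0,0,0,0.07,-0.32,0.19,0,0,0,0,0.1,-0.346,0.21,0,0,0,0,0.1,-0.346,0.21,0,0,0,0,0.1,-0.346,0.21,0,0,0,0])

```text
clock: 18.47
eef_pos: [0.5554, -0.3724, 0.1206]
tool_rot: [0.11, 0.7, -0.108, 0.697]
ft_force: [-0.1, 0.5, -1.2]
grip_width: 0.0554
```

```bash
python3 - <<'E'
from h import *
state(); snap("wrist","w15"); im,d,c=load("w15"); print(proj(c,[[.555,-.376,.038],[.555,-.376,.0]])); snap("side","s15")
s=cv2.imread("pics/s15.png"); a=cv2.resize(s[120:210,270:370],None,fx=6,fy=6,interpolation=cv2.INTER_CUBIC); cv2.imwrite("pics/s15b.png",a)
E
```

```text
t 18.47 tcp [ 0.5554 -0.3724  0.1206] jaw -17.67 q [-0.59  0.64  0.33  1.27  0.    1.29] F [-0.1  0.5 -1.2] w 0.0554 tilt [-0.004  0.003 -1.   ]
[[282.0494424  225.4926451 ]
 [282.25206468 211.70277721]]
```

View pics/w15.png

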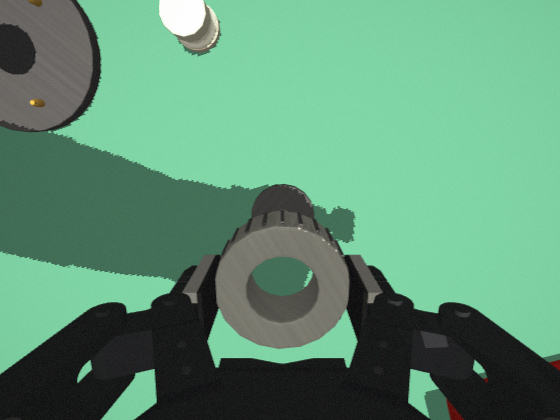

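View pics/s15b.png

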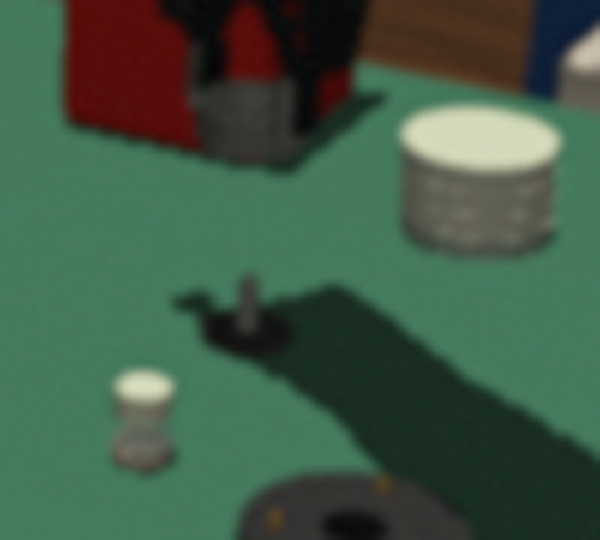

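```bash
python3 - <<'E'
from h import *
im,d,c=load("w15"); h=cv2.cvtColor(im,cv2.COLOR_BGR2HSV)
m=(~green(im)); m[:170]=0;m[206:]=0;m[:,:240]=0;m[:,330:]=0
m=cv2.morphologyEx(m.astype(np.uint8),cv2.MORPH_OPEN,np.ones((3,3),np.uint8))
cs=max(cv2.findContours(m,0,1)[0],key=cv2.contourArea)[:,0]; cs=cs[cs[:,1]<203]; P=ray(c,cs,.006); print(circ(P))
p=ray(c,(283.5,184),.006)[0]; print(p[:2]-.026*np.array([.305,.952]))
state(); move([.555,-.376,.06])
E
```

```text
(array([ 0.55474393, -0.37664518]), np.float64(0.024722359687668796))
[ 0.55542164 -0.37793524]
t 18.57 tcp [ 0.5564 -0.3723  0.1226] jaw -17.60 q [-0.59  0.64  0.34  1.27  0.    1.29] F [-0.1  0.5 -1.2] w 0.0556 tilt [-0.001  0.001 -1.   ]
MOVE shift [ 0.2503 -0.0159 -0.0006] turn [-0.     -0.0025 -0.0019]
```

Emit:
apply_moves(targets=[0.05,-0.02,0,0,0,0,0,0.13,-0.02,0,0,0,0,0,0.2,-0.02,0,0,0,0,0,0.25,-0.02,0,0,0,0,0,0.3,-0.02,0,0,0,0,0,0.34,-0.02,0,0,0,0,0,0.34,-0.02,0,0,0,0,0])

```text
clock: 19.15
eef_pos: [0.5534, -0.3774, 0.0348]
tool_rot: [0.109, 0.7, -0.108, 0.697]
ft_force: [-0.2, 1.2, -3.0]
grip_width: 0.0557
```

```bash
python3 - <<'E'
from h import *
state(); snap("wrist","w16"); snap("side","s16"); move([.555,-.377,.014])
s=cv2.imread("pics/s16.png"); a=cv2.resize(s[120:210,270:370],None,fx=6,fy=6,interpolation=cv2.INTER_CUBIC); cv2.imwrite("pics/s16b.png",a)
E
```

```text
t 19.15 tcp [ 0.5534 -0.3774  0.0348] jaw -17.66 q [-0.6   0.71  0.23  1.09 -0.    1.28] F [-0.2  1.2 -3. ] w 0.0557 tilt [-0.004  0.003 -1.   ]
MOVE shift [ 0.0938  0.0062 -0.0012] turn [-0.     -0.0013 -0.0004]
```

View pics/w16.png

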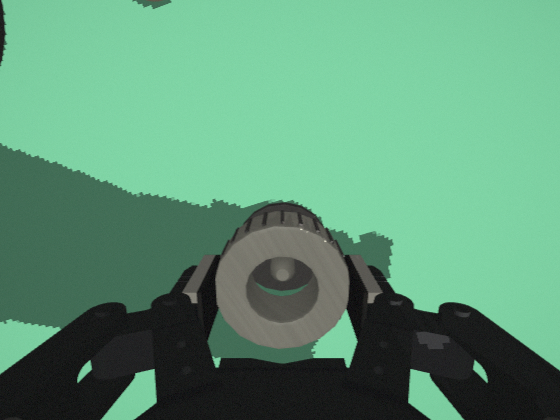

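```bash
python3 - <<'E'
from h import *
im,d,c=load("w16"); print(proj(c,[[.5534,-.3774,.038],[.5534,-.3774,.054],[.5534,-.3774,.030]])); print(ray(c,(282,270),.038))
E
```

```text
[[279.73738521 274.08443223]
 [279.30090197 291.25623442]
 [279.92382604 266.74961462]]
[[ 0.55501563 -0.37576577  0.038     ]]
```

Emit:
apply_moves(targets=[0.03,0.006,0,0,0,0,0,0.05,0.006,0,0,0,0,0,0.07,0.006,0,0,0,0,0,0.085,0.006,0,0,0,0,0,0.09,0.006,0,0,0,0,0,0.09,0.006,0,0,0,0,0])

```text
clock: 19.75
eef_pos: [0.5551, -0.3775, 0.0144]
tool_rot: [0.109, 0.699, -0.109, 0.698]
ft_force: [0.9, 1.3, -1.5]
grip_width: 0.0559
```

Emit:
apply_moves(targets=[0.004,0,0,0,0,0,0,0.008,0,0,0,0,0,0,0.008,0,0,0,0,0,0])

```text
clock: 20.0
eef_pos: [0.5555, -0.3778, 0.0131]
tool_rot: [0.109, 0.699, -0.109, 0.699]
ft_force: [0.4, 0.4, -0.8]
grip_width: 0.0556
```

Emit:
apply_moves(targets=[0.004,0,0,0,0,0,0,0.008,0,0,0,0,0,0,0.008,0,0,0,0,0,0])

```text
clock: 20.25
eef_pos: [0.5555, -0.3778, 0.0111]
tool_rot: [0.109, 0.699, -0.109, 0.699]
ft_force: [0.5, -0.2, -1.8]
grip_width: 0.0555
```

Emit:
apply_moves(targets=[0.004,0,0,0,0,0,0,0.006,0,0,0,0,0,0,0.006,0,0,0,0,0,0])

```text
clock: 20.5
eef_pos: [0.5556, -0.3778, 0.011]
tool_rot: [0.109, 0.698, -0.109, 0.699]
ft_force: [-2.1, 0.5, 5.1]
grip_width: 0.0555
```

Contact on the foot. Release and lift.

Emit:
apply_moves(targets=[-0.006,0,0,0,0,0,0,-0.006,0,0,0,0,0,0.8,-0.006,0,0,0,0,0,1,-0.006,0,0,0,0,0,1,-0.006,0,0,0,0,0,1,-0.1,0,0,0,0,0,1,-0.25,0,0,0,0,0,1,-0.4,0,0,0,0,0,1,-0.55,0,0,0,0,0,1,-0.65,0,0,0,0,0,1,-0.65,0,0,0,0,0,1])

```text
clock: 21.42
eef_pos: [0.5586, -0.3798, 0.1803]
tool_rot: [0.107, 0.694, -0.111, 0.703]
ft_force: [2.1, 1.1, 0.4]
grip_width: 0.0852
```

```bash
python3 - <<'E'
from h import *
state(); snap("wrist","w17"); snap("side","s17"); 
s=cv2.imread("pics/s17.png"); a=cv2.resize(s[120:210,270:370],None,fx=6,fy=6,interpolation=cv2.INTER_CUBIC); cv2.imwrite("pics/s17b.png",a)
im,d,c=load("w14")
m=(~green(im)); h=cv2.cvtColor(im,cv2.COLOR_BGR2HSV)
E
```

```text
t 21.42 tcp [ 0.5586 -0.3798  0.1803] jaw -17.70 q [-0.6   0.61  0.44  1.38 -0.    1.28] F [2.1 1.1 0.4] w 0.0852 tilt [ 0.011 -0.008 -1.   ]
```

View pics/w17.png

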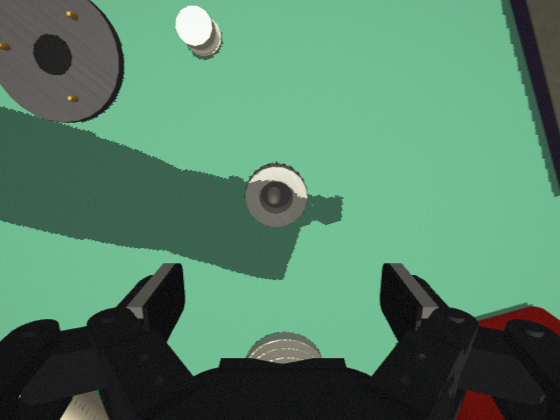

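View pics/s17b.png

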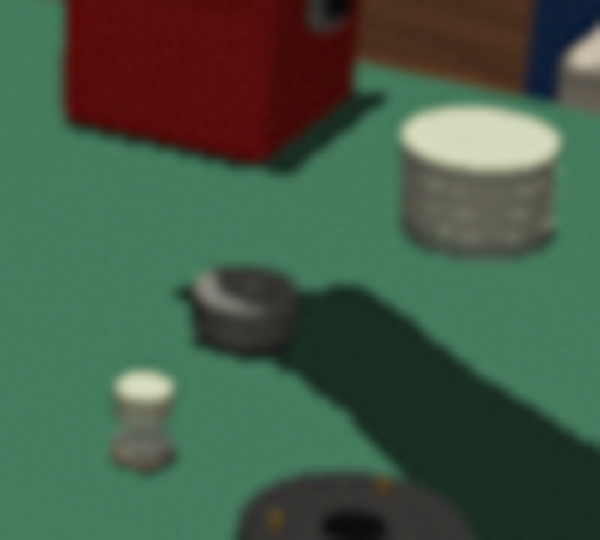

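Emit:
apply_moves(targets=[-0.02,0.04,-0.09,0,0,0,1,-0.04,0.1,-0.23,0,0,0,1,-0.05,0.17,-0.38,0,0,0,1,-0.05,0.24,-0.53,0,0,0,1,-0.05,0.3,-0.67,0,0,0,1,-0.05,0.34,-0.756,0,0,0,1,-0.05,0.34,-0.756,0,0,0,1,-0.05,0.34,-0.756,0,0,0,1,-0.05,0.34,-0.756,0,0,0,1])

```text
clock: 22.27
eef_pos: [0.4014, -0.2393, 0.1838]
tool_rot: [0.109, 0.699, -0.109, 0.698]
ft_force: [-0.5, 0.1, 0.3]
grip_width: 0.0853
```

```bash
python3 - <<'E'
from h import *
state(); snap("wrist","w18"); state()
E
```

```text
t 22.27 tcp [ 0.4014 -0.2393  0.1838] jaw -17.70 q [-0.54  0.2  -0.17  1.2  -0.    1.34] F [-0.5  0.1  0.3] w 0.0853 tilt [-0.001  0.    -1.   ]
t 22.32 tcp [ 0.4018 -0.2397  0.1839] jaw -17.71 q [-0.54  0.21 -0.17  1.2  -0.    1.34] F [ 0.2 -0.8 -0.2] w 0.0850 tilt [-0.  0. -1.]
```

View pics/w18.png

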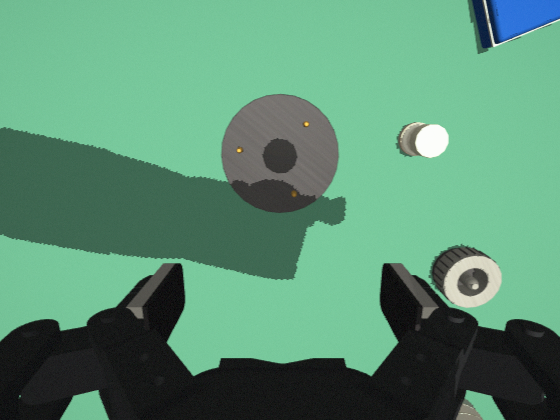

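```bash
python3 - <<'E'
from h import *
im,d,c=load("w18"); h=cv2.cvtColor(im,cv2.COLOR_BGR2HSV)
m=(~green(im)); cen,r,cs=blobc(im,(205,355,80,225),.012,c); print("plate",cen,r)
top=cs[(cs[:,1]<185)]; print(circ(ray(c,top,.012)))
b=((h[...,0]<30)&(h[...,1]>110)&(h[...,2]>60)).astype(np.uint8); b[:90]=0;b[220:]=0;b[:,:215]=0;b[:,345:]=0
n,l,st,ce=cv2.connectedComponentsWithStats(b); P=[]
for i in range(1,n):
    if st[i,4]>=3: p=ray(c,ce[i],.020)[0]*1000; P.append(p[:2]); print(ce[i],st[i,4],p)
P=np.array(P)
if len(P)==3:
    ctr=P.mean(0); D=P-ctr; print("studs ctr",ctr,np.hypot(*D.T),np.degrees(np.arctan2(D[:,1],D[:,0])),np.degrees(np.arctan2(D[:,1],D[:,0]))%120)
blk=(h[...,2]<55)&(h[...,1]<120)
E
```

```text
plate [ 411.3093144 -203.5810046] 54.80340343841049
(array([ 0.41136828, -0.20343319]), np.float64(0.0547105226939698))
[305.67857143 123.67857143] 28 [ 442.6742142  -182.90238575   20.        ]
[239.35714286 149.64285714] 28 [ 378.24990954 -186.36339149   20.        ]
[293.58064516 193.4516129 ] 31 [ 413.41191374 -240.61428702   20.        ]
studs ctr [ 411.44534583 -203.29335475] [37.29656601 37.26339553 37.37270895] [ 33.14263034 152.97802014 -86.98367852] [33.14263034 32.97802014 33.01632148]
```

Emit:
apply_moves(targets=[0,0.1,0,0,0,0,1,0,0.25,-0.01,0,0,0,1,0,0.41,-0.02,0,0,0,1,0,0.57,-0.03,0,0,0,1,0,0.72,-0.04,0,0,0,1,0,0.84,-0.048,0,0,0,1,0,0.89,-0.048,0,0,0,1,0,0.89,-0.048,0,0,0,1,0,0.89,-0.048,0,0,0,1])

```text
clock: 23.07
eef_pos: [0.4583, -0.0233, 0.1839]
tool_rot: [0.108, 0.699, -0.108, 0.698]
ft_force: [-0.1, -0.9, -0.7]
grip_width: 0.0854
```

```bash
python3 - <<'E'
from h import *
bot.camera("top"); state(); snap("wrist","w19"); state()
E
```

```text
t 23.12 tcp [ 0.458 -0.024  0.184] jaw -17.70 q [-0.05  0.19 -0.19  1.2  -0.    1.83] F [0.2 0.3 0.2] w 0.0856 tilt [-0.001 -0.    -1.   ]
t 23.17 tcp [ 0.4577 -0.0244  0.1841] jaw -17.76 q [-0.05  0.19 -0.19  1.2  -0.    1.83] F [-0.6 -0.1 -0.3] w 0.0854 tilt [-0.001 -0.    -1.   ]
```

View pics/w19.png

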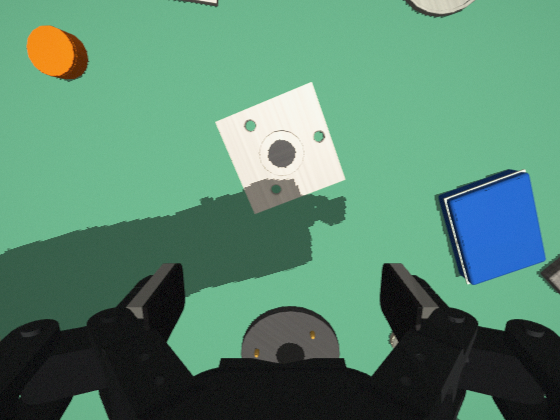

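```bash
python3 - <<'E'
from h import *
im,d,c=load("w19"); h=cv2.cvtColor(im,cv2.COLOR_BGR2HSV)
k=((h[...,1]<70)).astype(np.uint8); b=np.zeros_like(k); b[75:222,205:355]=k[75:222,205:355]
b=cv2.morphologyEx(b,cv2.MORPH_OPEN,np.ones((3,3),np.uint8))
cs=max(cv2.findContours(b,0,1)[0],key=cv2.contourArea); P=ray(c,cs[:,0],.008); r=cv2.minAreaRect((P[:,:2]*1000).astype(np.float32)); print("plate",r)
f=np.zeros_like(k); cv2.drawContours(f,[cs],-1,1,-1); f=cv2.erode(f,np.ones((5,5),np.uint8))
g=((h[...,0]>50)&(h[...,0]<100)&(h[...,1]>70)).astype(np.uint8)*f
n,l,st,ce=cv2.connectedComponentsWithStats(g); P=[]
for i in range(1,n):
    if st[i,4]>=12: p=ray(c,ce[i],.004)[0]*1000; P.append(p[:2]); print(ce[i],st[i,4],p)
P=np.array(P); ctr=P.mean(0); D=P-ctr; print(ctr,np.hypot(*D.T),np.degrees(np.arctan2(D[:,1],D[:,0]))%120)
# hub rim: inner dark bore
dk=((h[...,2]<110)&(h[...,1]<60)).astype(np.uint8); dk[:130]=0;dk[175:]=0;dk[:,:260]=0;dk[:,305:]=0
cc=max(cv2.findContours(dk,0,1)[0],key=cv2.contourArea); e=cv2.fitEllipse(cc); print(e,ray(c,e[0],.032)*1000)
move([.4705,.015,.010])
E
```

```text
plate ((470.6803894042969, 14.996879577636719), (97.02862548828125, 96.46412658691406), 3.624807596206665)
[250.         125.31081081] 74 [449.69205619  46.54056194   4.        ]
[318.37878788 135.87878788] 66 [508.58682407  17.44519859   4.        ]
[275.64150943 188.67924528] 53 [453.90258285 -18.8028069    4.        ]
[470.72715437  15.06098454] [37.86078642 37.9346684  37.81299482] [3.75140554 3.60344519 3.58040249]
((281.1544189453125, 153.67745971679688), (24.34017562866211, 24.716676712036133), 42.59124755859375) [[470.52010491  14.69461212  32.        ]]
MOVE shift [0.6961 0.1662 0.0011] turn [ 0.     -0.0016  0.0012]
```

Emit:
apply_moves(targets=[0,0.167,0.001,0,0,0,1,0.12,0.167,0.001,0,0,0,1,0.28,0.167,0.001,0,0,0,1,0.42,0.167,0.001,0,0,0,1,0.54,0.167,0.001,0,0,0,1,0.62,0.167,0.001,0,0,0,1,0.67,0.167,0.001,0,0,0,1,0.688,0.167,0.001,0,0,0,1,0.688,0.167,0.001,0,0,0,1,0.688,0.167,0.001,0,0,0,1])

```text
clock: 24.0
eef_pos: [0.471, 0.0153, 0.013]
tool_rot: [0.109, 0.698, -0.109, 0.699]
ft_force: [0.4, -1.2, -0.5]
grip_width: 0.0853
```

```bash
python3 - <<'E'
from h import *
state()
E
```

```text
t 24.00 tcp [0.471  0.0153 0.013 ] jaw -17.80 q [ 0.03  0.4  -0.4   0.77 -0.    1.91] F [ 0.4 -1.2 -0.5] w 0.0853 tilt [ 0.001 -0.    -1.   ]
```

Emit:
apply_moves(targets=[0,0,0,0,0,0,0,0,0,0,0,0,0,0,0,0,0,0,0,0,0,0,0,0,0,0,0,0,0,0,0,0,0,0,0,0,0,0,0,0,0,0])

```text
clock: 24.5
eef_pos: [0.4711, 0.0162, 0.0137]
tool_rot: [0.109, 0.698, -0.109, 0.699]
ft_force: [-0.5, -1.1, 5.4]
grip_width: 0.0371
```

Emit:
apply_moves(targets=[-0.02,0,0,0,0,0,0,-0.06,0,0,0,0,0,0,-0.12,0,0,0,0,0,0,-0.2,0,0,0,0,0,0,-0.3,0,0,0,0,0,0,-0.3,0,0,0,0,0,0,-0.3,0,0,0,0,0,0])

```text
clock: 25.08
eef_pos: [0.4715, 0.0162, 0.0888]
tool_rot: [0.109, 0.698, -0.109, 0.7]
ft_force: [-0.5, -0.2, -2.0]
grip_width: 0.037
```

```bash
python3 - <<'E'
from h import *
state(); snap("wrist","w20"); snap("side","s20"); 
s=cv2.imread("pics/s20.png"); a=cv2.resize(s[150:290,200:340],None,fx=4.2,fy=4.2,interpolation=cv2.INTER_CUBIC); cv2.imwrite("pics/s20b.png",a)
E
```

```text
t 25.08 tcp [0.4715 0.0162 0.0888] jaw -17.69 q [ 0.03  0.3  -0.31  0.96  0.    1.91] F [-0.5 -0.2 -2. ] w 0.0370 tilt [ 0.003  0.    -1.   ]
```

View pics/w20.png

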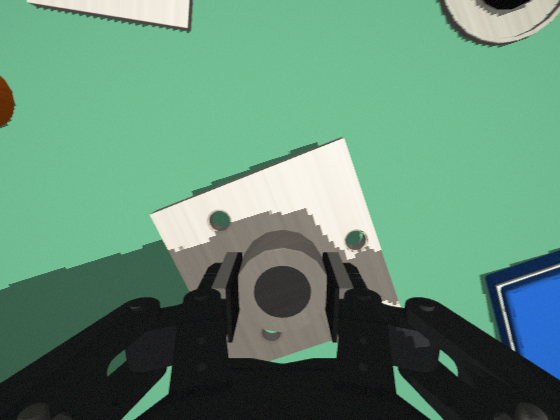

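View pics/s20b.png

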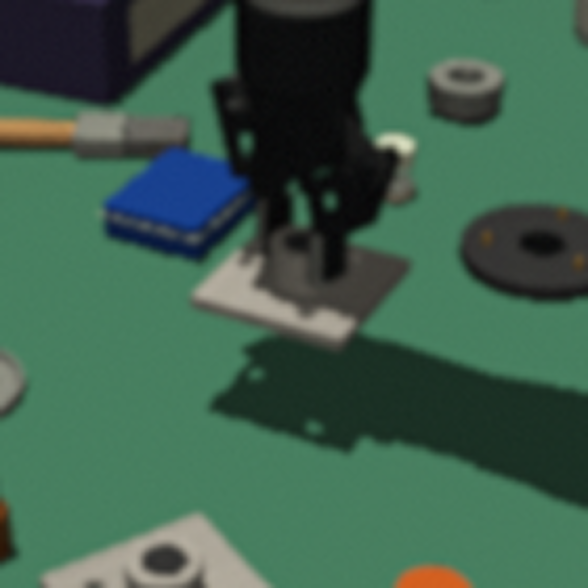

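```bash
cat > fl.py <<'E'
from h import *
import sys
def flange(name,box,tcpz,tcp,jaw,off=.0137):
    im,d,c=load(name); h=cv2.cvtColor(im,cv2.COLOR_BGR2HSV)
    u0,u1,v0,v1=box; m=np.zeros(im.shape[:2],np.uint8)
    g=((h[...,0]>50)&(h[...,0]<100)&(h[...,1]>60)).astype(np.uint8); m[v0:v1,u0:u1]=g[v0:v1,u0:u1]
    n,l,st,ce=cv2.connectedComponentsWithStats(m)
    for i in range(1,n):
        if 25<st[i,4]<700:
            q=(l==i).astype(np.uint8); e=cv2.minEnclosingCircle(max(cv2.findContours(q,0,1)[0],key=cv2.contourArea)); 
            for zz in (.008,):
                print(np.round(ce[i],1),st[i],"enc",np.round(e[0],1),round(e[1],1))
    return c
E
python3 - <<'E'
from fl import *
c=flange("w20",(190,400,190,350),0,0,0)
# top rims of holes on plate top: z = .0888-.0137+.008
z=.0831
im,d,_=load("w20"); cv2.imwrite("pics/w20b.png",cv2.resize(im[190:350,180:400],None,fx=3.6,fy=3.6,interpolation=cv2.INTER_CUBIC))
tcp=np.array([.4715,.0162])
for yaw in [3.64]:
    for off in [(0,0),(-.4,-1.2)]:
        o=tcp+np.array(off)/1000
        print(off,np.round(proj(c,[[*(o+.038*np.array([np.cos(a),np.sin(a)])),z] for a in np.radians([yaw,yaw+120,yaw+240])]),1))
E
```

```text
[195.2 191.8] [190 190  16   7  58] enc [197.5 193. ] 8.1
[220.7 218.4] [213 211  17  15 195] enc [220.5 218.5] 9.3
[353.9 237.4] [346 231  17  14 174] enc [353.5 237. ] 9.0
[325.5 346.1] [305 341  34   9 186] enc [321.5 346.5] 16.7
(0, 0) [[354.1 239. ]
 [216.1 219.3]
 [268.9 333.1]]
(-0.4, -1.2) [[353.9 241.5]
 [216.2 221.9]
 [268.9 335.2]]
```

View pics/w20b.png

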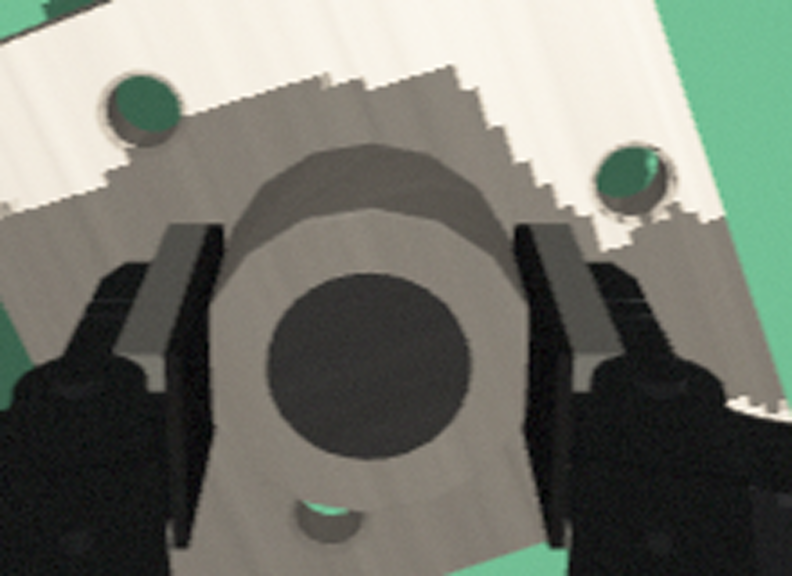

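Emit:
apply_moves(targets=[0,-0.08,0,-0.1,0,0,0,0,-0.2,0.01,-0.22,0,0,0,0,-0.34,0.015,-0.38,0,0,0,0,-0.48,0.02,-0.54,0,0,0,0,-0.62,0.025,-0.7,0,0,0,0,-0.75,0.03,-0.86,0,0,0,0,-0.85,0.035,-0.95,0,0,0,0,-0.905,0.036,-1,0,0,0,0,-0.905,0.036,-1,0,0,0,0,-0.905,0.036,-1,0,0,0])

```text
clock: 26.02
eef_pos: [0.4088, -0.2021, 0.0861]
tool_rot: [-0.066, 0.705, 0.067, 0.703]
ft_force: [-0.7, 0.0, -1.7]
grip_width: 0.0367
```

```bash
python3 - <<'E'
from h import *
state(); move([.4111,-.2021,.047],-17.7+29.4)
E
```

```text
t 26.02 tcp [ 0.4088 -0.2021  0.0861] jaw 10.80 q [-0.46  0.28 -0.35  0.95  0.    0.92] F [-0.7  0.  -1.7] w 0.0367 tilt [-0.003  0.002 -1.   ]
MOVE shift [ 0.1566 -0.0019  0.0094] turn [-0.0315 -0.0045 -0.0048]
```

Emit:
apply_moves(targets=[0.05,-0.001,0.004,-0.03,0,0,0,0.1,-0.001,0.004,-0.03,0,0,0,0.16,-0.001,0.004,-0.03,0,0,0,0.16,-0.001,0.004,-0.03,0,0,0,0.16,-0.001,0.004,-0.03,0,0,0])

```text
clock: 26.43
eef_pos: [0.4101, -0.2006, 0.0464]
tool_rot: [-0.072, 0.704, 0.074, 0.702]
ft_force: [-0.3, -0.3, -2.6]
grip_width: 0.0367
```

```bash
python3 - <<'E'
from h import *
bot.camera("top");state(); snap("wrist","w21"); state(); snap("side","s21"); move([.4111,-.2021,.047],-17.7+29.4)
s=cv2.imread("pics/s21.png"); a=cv2.resize(s[160:260,270:390],None,fx=6,fy=6,interpolation=cv2.INTER_CUBIC); cv2.imwrite("pics/s21b.png",a)
E
```

```text
t 26.48 tcp [ 0.411  -0.2012  0.0473] jaw 11.87 q [-0.46  0.33 -0.4   0.84  0.    0.91] F [ 0.3 -0.3 -2.3] w 0.0367 tilt [-0.001  0.001 -1.   ]
t 26.53 tcp [ 0.4116 -0.2017  0.0479] jaw 11.86 q [-0.46  0.33 -0.4   0.84  0.    0.91] F [ 1.   0.4 -2.6] w 0.0370 tilt [ 0.  0. -1.]
MOVE shift [ 0.0047  0.0003 -0.0032] turn [0.0051 0.0018 0.0011]
```

View pics/w21.png

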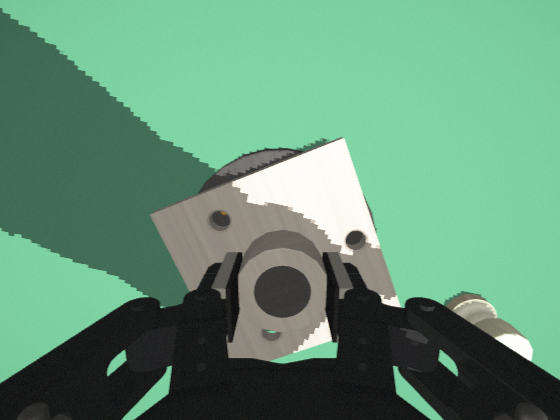

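View pics/s21b.png

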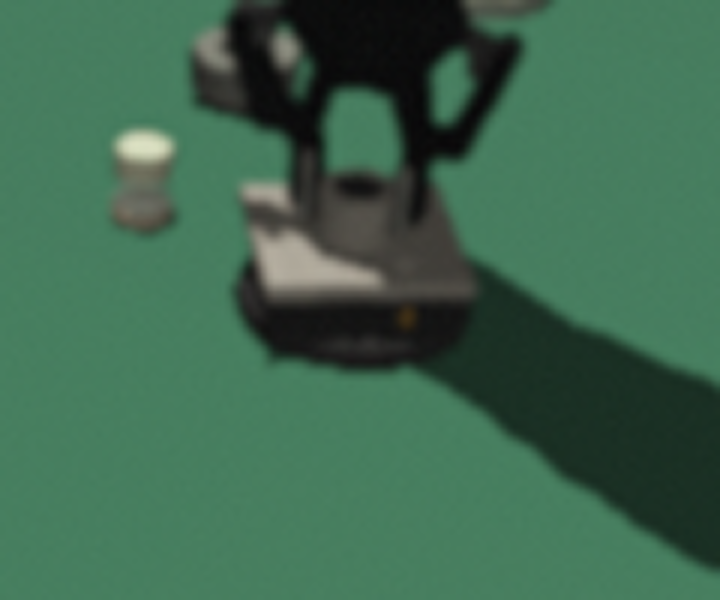

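```bash
python3 - <<'E'
from h import *
im,d,c=load("w21"); cv2.imwrite("pics/w21b.png",cv2.resize(im[190:350,180:400],None,fx=3.6,fy=3.6,interpolation=cv2.INTER_CUBIC))
a=np.radians([33.05,153.05,273.05])
for z in (.012,.021): 
    p=proj(c,[[.4114+.038*np.cos(t),-.2034+.038*np.sin(t),z] for t in a]); print(z,np.round(p,1),np.round((p-[180,190])*3.6))
E
```

```text
0.012 [[343.  224.1]
 [226.8 206.9]
 [270.7 305.2]] [[587. 123.]
 [168.  61.]
 [326. 415.]]
0.021 [[346.  229.1]
 [224.  211.1]
 [270.2 313.5]] [[598. 141.]
 [158.  76.]
 [325. 445.]]
```

View pics/w21b.png

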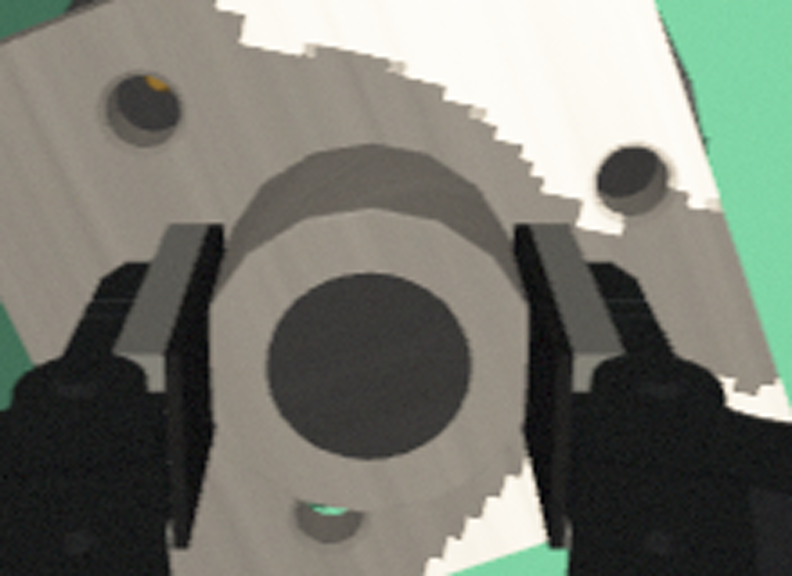

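```bash
python3 - <<'E'
from h import *
im,d,c=load("w21")
for nm,px in [("h153",(143,110)),("h33",(634,181))]:
    p=np.array(px)/3.6+[180,190]; 
    w=ray(c,p,.0416)[0]; q=proj(c,[[w[0],w[1],.021]])[0]; print(nm,w*1000,(q-[180,190])*3.6)
a=np.radians([33.05,153.05])
print([(411.4+38*np.cos(t),-203.4+38*np.sin(t)) for t in a])
E
```

```text
h153 [ 378.86711511 -184.96427127   41.6       ] [168.77924917  69.79193531]
h33 [ 443.90162515 -181.35131362   41.6       ] [603.99878357 133.35400017]
[(np.float64(443.25140853486795), np.float64(-182.67591318429353)), (np.float64(377.52671007993), np.float64(-186.1779144703411))]
```

Emit:
apply_moves(targets=[0,-0.004,-0.005,0,0,0,0,0.01,-0.004,-0.005,0,0,0,0,0.03,-0.004,-0.005,0,0,0,0,0.05,-0.004,-0.005,0,0,0,0,0.06,-0.004,-0.005,0,0,0,0,0.06,-0.004,-0.005,0,0,0,0])

```text
clock: 27.08
eef_pos: [0.4094, -0.2031, 0.0316]
tool_rot: [-0.072, 0.704, 0.073, 0.703]
ft_force: [0.1, 0.1, -2.7]
grip_width: 0.0371
```

Emit:
apply_moves(targets=[0.006,0,0,0,0,0,0,0.012,0,0,0,0,0,0,0.018,0,0,0,0,0,0,0.018,0,0,0,0,0,0])

```text
clock: 27.42
eef_pos: [0.4101, -0.2034, 0.0278]
tool_rot: [-0.073, 0.703, 0.073, 0.703]
ft_force: [-0.1, -0.5, -2.1]
grip_width: 0.037
```

Emit:
apply_moves(targets=[0.004,0,0,0,0,0,0,0.008,0,0,0,0,0,0,0.008,0,0,0,0,0,0])

```text
clock: 27.67
eef_pos: [0.4101, -0.2034, 0.0259]
tool_rot: [-0.073, 0.703, 0.073, 0.703]
ft_force: [-0.7, -0.0, -2.8]
grip_width: 0.0367
```

Emit:
apply_moves(targets=[0.004,0,0,0,0,0,0,0.008,0,0,0,0,0,0,0.008,0,0,0,0,0,0])

```text
clock: 27.92
eef_pos: [0.4102, -0.2035, 0.0257]
tool_rot: [-0.073, 0.703, 0.073, 0.704]
ft_force: [-4.2, 2.5, 12.7]
grip_width: 0.0367
```

Emit:
apply_moves(targets=[0.004,0,0,0,0,0,0,0.008,0,0,0,0,0,0,0.008,0,0,0,0,0,0])

```text
clock: 28.17
eef_pos: [0.4102, -0.2035, 0.0256]
tool_rot: [-0.073, 0.703, 0.072, 0.704]
ft_force: [-9.1, 4.9, 29.5]
grip_width: 0.0368
```

Emit:
apply_moves(targets=[-0.013,0,0,0,0,0,0,-0.013,0,0,0,0,0,0,-0.013,0,0,0,0,0,0.7,-0.013,0,0,0,0,0,1,-0.013,0,0,0,0,0,1,-0.013,0,0,0,0,0,1,-0.1,0,0,0,0,0,1,-0.25,0,0,0,0,0,1,-0.4,-0.05,0,0,0,0,1,-0.55,-0.16,0,0,0,0,1,-0.6,-0.16,0,0,0,0,1,-0.6,-0.16,0,0,0,0,1])

```text
clock: 29.17
eef_pos: [0.4215, -0.2455, 0.1766]
tool_rot: [-0.074, 0.701, 0.07, 0.706]
ft_force: [0.3, -0.5, 0.1]
grip_width: 0.0854
```

```bash
python3 - <<'E'
from h import *
state(); snap("wrist","w22"); snap("side","s22"); 
s=cv2.imread("pics/s22.png"); a=cv2.resize(s[160:260,270:390],None,fx=6,fy=6,interpolation=cv2.INTER_CUBIC); cv2.imwrite("pics/s22b.png",a)
E
```

```text
t 29.17 tcp [ 0.4215 -0.2455  0.1766] jaw 11.71 q [-0.53  0.24 -0.14  1.18 -0.    0.84] F [ 0.3 -0.5  0.1] w 0.0854 tilt [ 0.008 -0.005 -1.   ]
```

View pics/w22.png

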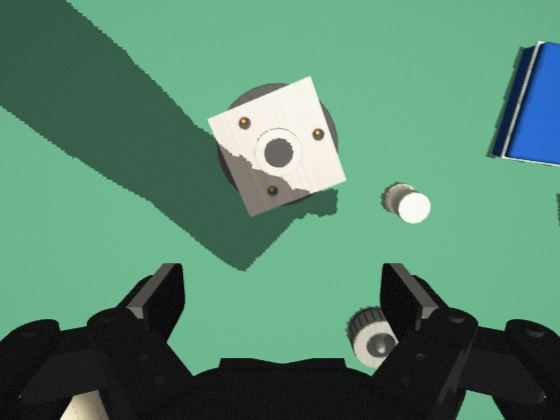

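View pics/s22b.png

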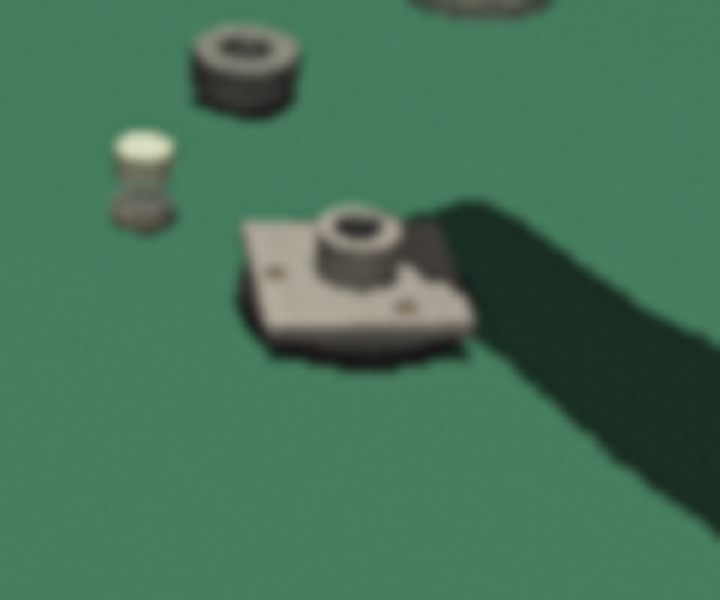

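Emit:
apply_moves(targets=[0,0.1,0.03,0,0,0,1,0,0.25,0.07,0,0,0,1,0,0.41,0.11,0,0,0,1,0,0.57,0.15,0,0,0,1,0,0.73,0.19,0,0,0,1,0,0.89,0.22,0,0,0,1])

```text
clock: 29.77
eef_pos: [0.4248, -0.0114, 0.17]
tool_rot: [-0.072, 0.705, 0.073, 0.702]
ft_force: [0.2, 0.1, -0.2]
grip_width: 0.0853
```

Emit:
apply_moves(targets=[0,0.16,0.04,0,0,0,1,0,0.32,0.09,0,0,0,1,0,0.48,0.13,0,0,0,1,0,0.62,0.17,0,0,0,1,0,0.7,0.19,0,0,0,1,0,0.745,0.2,0,0,0,1,0,0.745,0.2,0,0,0,1,0,0.745,0.2,0,0,0,1,0,0.745,0.2,0,0,0,1])

```text
clock: 30.52
eef_pos: [0.4368, 0.1777, 0.1712]
tool_rot: [-0.073, 0.704, 0.072, 0.703]
ft_force: [-0.7, 0.1, 0.3]
grip_width: 0.0858
```

```bash
python3 - <<'E'
from h import *
bot.camera("top"); state(); snap("wrist","w23")
im,d,c=load("w23"); print(proj(c,[.4334,.2155,.032])); h=cv2.cvtColor(im,cv2.COLOR_BGR2HSV)
k=((h[...,1]<70)).astype(np.uint8); b=np.zeros_like(k); b[75:222,205:355]=k[75:222,205:355]
b=cv2.morphologyEx(b,cv2.MORPH_OPEN,np.ones((3,3),np.uint8))
cs=max(cv2.findContours(b,0,1)[0],key=cv2.contourArea); P=ray(c,cs[:,0],.008); r=cv2.minAreaRect((P[:,:2]*1000).astype(np.float32)); print("plate",r)
move([r[0][0]/1000,r[0][1]/1000,.013])
E
```

```text
t 30.57 tcp [0.4371 0.1775 0.1715] jaw 11.70 q [ 0.39  0.22 -0.18  1.17 -0.    1.75] F [ 0.7  0.2 -0.6] w 0.0851 tilt [-0.001 -0.001 -1.   ]
[[285.7294778  157.54115557]]
plate ((433.2212219238281, 215.44825744628906), (96.45380401611328, 96.61735534667969), 64.00090789794922)
MOVE shift [0.6349 0.1523 0.0154] turn [ 0.     -0.0019  0.0009]
```

View pics/w23.png

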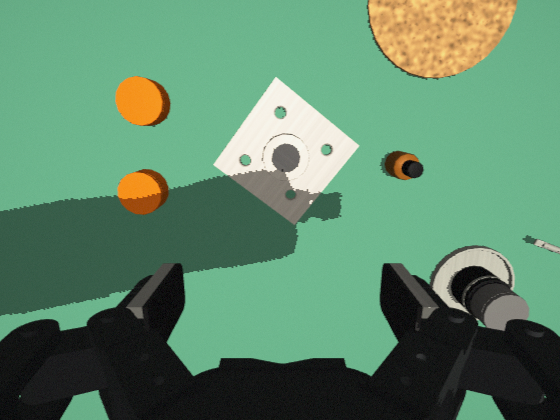

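Emit:
apply_moves(targets=[0,0.152,0.015,0,0,0,1,0.12,0.152,0.015,0,0,0,1,0.28,0.152,0.015,0,0,0,1,0.4,0.152,0.015,0,0,0,1,0.5,0.152,0.015,0,0,0,1,0.57,0.152,0.015,0,0,0,1,0.62,0.152,0.015,0,0,0,1,0.635,0.152,0.015,0,0,0,1,0.635,0.152,0.015,0,0,0,1,0.635,0.152,0.015,0,0,0,1])

```text
clock: 31.45
eef_pos: [0.4341, 0.2164, 0.0139]
tool_rot: [-0.072, 0.703, 0.072, 0.704]
ft_force: [0.5, 0.3, -0.0]
grip_width: 0.0855
```

Emit:
apply_moves(targets=[0,0,0,0,0,0,0,0,0,0,0,0,0,0,0,0,0,0,0,0,0,0,0,0,0,0,0,0,0,0,0,0,0,0,0,0,0,0,0,0,0,0])

```text
clock: 31.95
eef_pos: [0.4336, 0.2172, 0.0144]
tool_rot: [-0.073, 0.703, 0.073, 0.704]
ft_force: [-1.1, -0.9, 5.4]
grip_width: 0.0369
```

Emit:
apply_moves(targets=[-0.02,0,0,0,0,0,0,-0.06,0,0,0,0,0,0,-0.12,0,0,0,0,0,0,-0.2,0,0,0,0,0,0,-0.3,0,0,0,0,0,0,-0.36,0,0,0,0,0,0,-0.36,0,0,0,0,0,0])

```text
clock: 32.53
eef_pos: [0.4359, 0.2182, 0.1073]
tool_rot: [-0.072, 0.701, 0.074, 0.706]
ft_force: [1.4, -0.0, -2.7]
grip_width: 0.0366
```

```bash
python3 - <<'E'
from h import *
state(); snap("wrist","w24")
for n,b in [("w23",(355,540,0,100)),("w24",(300,560,0,220)),("w9",(262,440,0,80)),("w13",(262,440,0,80))]:
    im,d,c=load(n); h=cv2.cvtColor(im,cv2.COLOR_BGR2HSV); m=(h[...,0]<25)&(h[...,1]>70)
    cen,r,cs=blobc(im,b,.004,c,m); print(n,cen,r,len(cs))
E
```

```text
t 32.53 tcp [0.4359 0.2182 0.1073] jaw 11.81 q [ 0.46  0.3  -0.25  1.01 -0.    1.83] F [ 1.4 -0.  -2.7] w 0.0366 tilt [ 0.007  0.003 -1.   ]
w23 [534.17528325 367.35654802] 61.485792170049734 207
w24 [533.7165638  367.24344097] 61.2913328108857 289
w9 [533.72793317 366.84365895] 60.961406367699674 180
w13 [533.61059838 366.80702629] 60.93850999846787 182
```

View pics/w24.png

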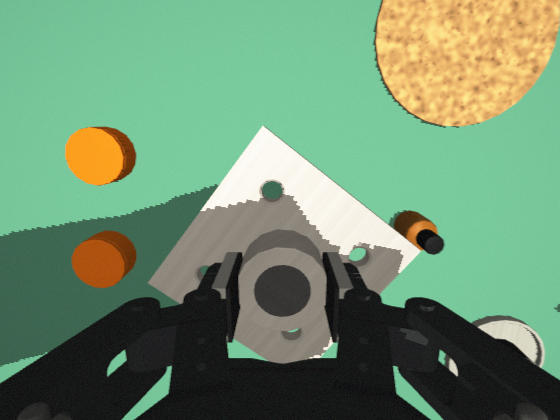

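Emit:
apply_moves(targets=[-0.15,0,0,0,0,0,0,-0.15,0.08,0.08,0,0,0,0,-0.15,0.18,0.18,0,0,0,0,-0.15,0.28,0.28,0,0,0,0,-0.15,0.38,0.38,0,0,0,0,-0.15,0.46,0.46,0,0,0,0,-0.15,0.51,0.515,0,0,0,0,-0.15,0.51,0.515,0,0,0,0,-0.05,0.51,0.515,0,0,0,0,0.08,0.51,0.515,0,0,0,0,0.18,0.51,0.515,0,0,0,0,0.22,0.51,0.515,0,0,0,0])

```text
clock: 33.58
eef_pos: [0.5293, 0.365, 0.0419]
tool_rot: [-0.075, 0.707, 0.071, 0.7]
ft_force: [-0.6, -0.9, -3.9]
grip_width: 0.0368
```

Emit:
apply_moves(targets=[0,0,0,0,0,0,0,0,0,0,0,0,0,0,0,0,0,0,0,0,0])

```text
clock: 33.83
eef_pos: [0.5344, 0.3686, 0.05]
tool_rot: [-0.072, 0.703, 0.073, 0.704]
ft_force: [0.4, -0.0, -2.9]
grip_width: 0.0369
```

```bash
python3 - <<'E'
from h import *
state(); snap("wrist","w25"); snap("side","s25"); move([.5343,.3692,.0195])
s=cv2.imread("pics/s25.png"); a=cv2.resize(s[220:380,80:240],None,fx=3.7,fy=3.7,interpolation=cv2.INTER_CUBIC); cv2.imwrite("pics/s25b.png",a)
E
```

```text
t 33.83 tcp [0.5344 0.3686 0.05  ] jaw 11.79 q [ 0.6   0.65  0.16  1.08 -0.    1.97] F [ 0.4 -0.  -2.9] w 0.0369 tilt [ 0.002  0.002 -1.   ]
MOVE shift [ 0.1248  0.0012 -0.0023] turn [ 0.      0.0079 -0.0033]
```

View pics/w25.png

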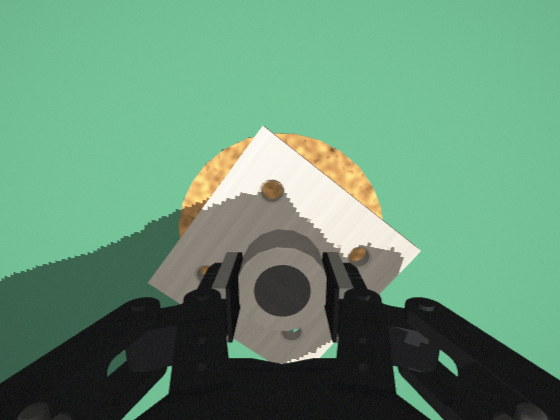

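View pics/s25b.png

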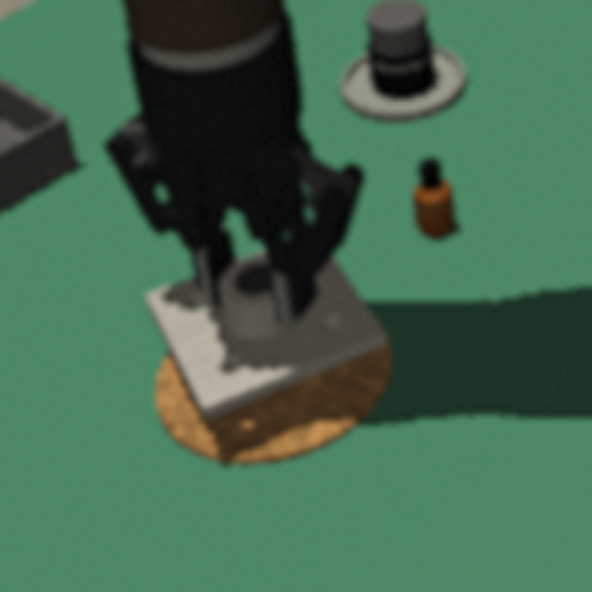

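Centred over the pad; lower to contact.

Emit:
apply_moves(targets=[0.03,0,0,0,0,0,0,0.06,0,0,0,0,0,0,0.09,0,0,0,0,0,0,0.11,0,0,0,0,0,0,0.12,0,0,0,0,0,0,0.12,0,0,0,0,0,0])

```text
clock: 34.43
eef_pos: [0.5327, 0.3676, 0.0185]
tool_rot: [-0.073, 0.704, 0.072, 0.703]
ft_force: [-2.8, -1.3, 2.0]
grip_width: 0.0367
```

Emit:
apply_moves(targets=[0.004,0,0,0,0,0,0,0.008,0,0,0,0,0,0,0.008,0,0,0,0,0,0])

```text
clock: 34.68
eef_pos: [0.5328, 0.3676, 0.0184]
tool_rot: [-0.073, 0.704, 0.073, 0.703]
ft_force: [-6.0, -4.2, 12.0]
grip_width: 0.0366
```

Emit:
apply_moves(targets=[-0.008,0,0,0,0,0,0,-0.008,0,0,0,0,0,0,-0.008,0,0,0,0,0,0.7,-0.008,0,0,0,0,0,1,-0.008,0,0,0,0,0,1,-0.008,0,0,0,0,0,1,-0.1,0,0,0,0,0,1,-0.25,0,0,0,0,0,1,-0.4,-0.05,0,0,0,0,1,-0.55,-0.16,0,0,0,0,1,-0.6,-0.16,0,0,0,0,1,-0.6,-0.16,0,0,0,0,1])

```text
clock: 35.68
eef_pos: [0.5449, 0.3292, 0.1727]
tool_rot: [-0.07, 0.7, 0.074, 0.707]
ft_force: [0.6, 0.2, 0.2]
grip_width: 0.0854
```

Emit:
apply_moves(targets=[0,-0.05,-0.1,0,0,0,1,0,-0.05,-0.1,0,0,0,1,0,-0.05,-0.1,0,0,0,1])

```text
clock: 35.93
eef_pos: [0.5178, 0.3106, 0.1648]
tool_rot: [-0.073, 0.705, 0.072, 0.702]
ft_force: [0.0, -0.2, 0.1]
grip_width: 0.0854
```

```bash
python3 - <<'E'
from h import *
state(); snap("wrist","w26"); snap("side","s26"); snap("top","t26")
im,d,c=load("w26"); h=cv2.cvtColor(im,cv2.COLOR_BGR2HSV)
m=(h[...,1]<70).astype(np.uint8); 
n=(~green(im)).astype(np.uint8); n[260:]=0; n,l,st,ce=cv2.connectedComponentsWithStats(n)
for i in range(1,n):
    if st[i,4]>1500: print(st[i],ce[i])
t=cv2.imread("pics/t26.png"); cv2.imwrite("pics/t26b.png",cv2.resize(t[120:270,110:450],None,fx=2.35,fy=2.35,interpolation=cv2.INTER_CUBIC))
E
```

```text
t 35.93 tcp [0.5178 0.3106 0.1648] jaw 11.80 q [0.54 0.48 0.18 1.27 0.   1.91] F [ 0.  -0.2  0.1] w 0.0854 tilt [-0.003 -0.002 -1.   ]
[  238    57   155   157 15836] [313.87042182 134.39214448]
[  13  204   59   48 2105] [ 42.09881235 227.09311164]
```

View pics/w26.png

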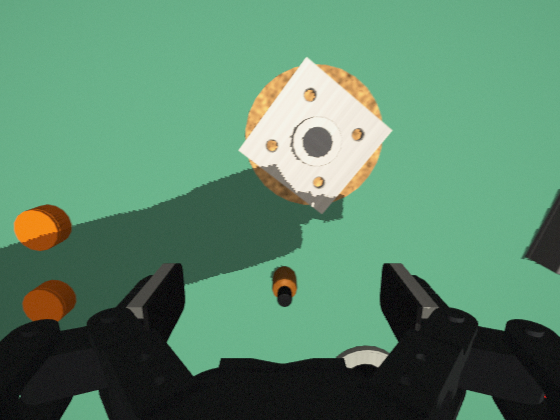

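View pics/s26.png

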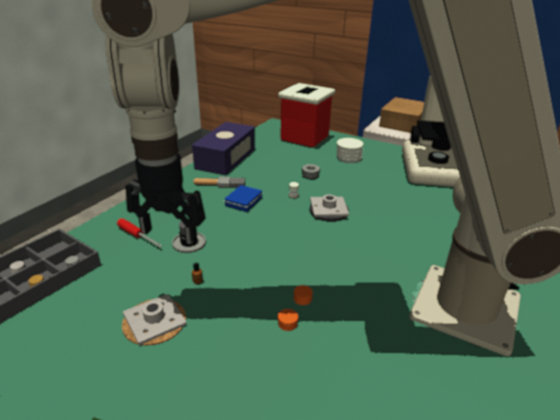

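View pics/t26b.png

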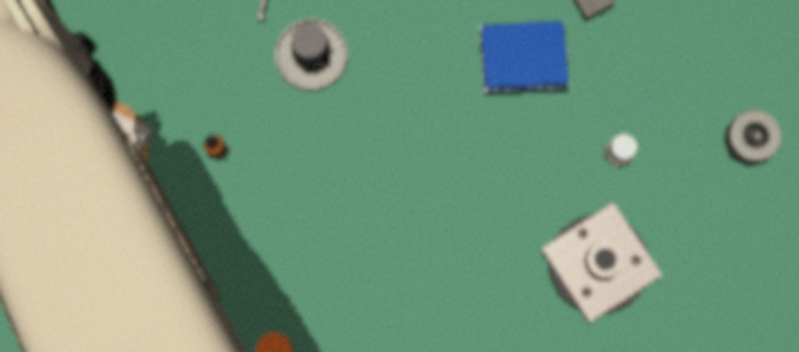

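```bash
python3 - <<'E'
from h import *
im,d,c=load("w26"); h=cv2.cvtColor(im,cv2.COLOR_BGR2HSV)
k=(h[...,1]<70).astype(np.uint8); b=np.zeros_like(k); b[50:220,230:400]=k[50:220,230:400]; b=cv2.morphologyEx(b,cv2.MORPH_OPEN,np.ones((3,3),np.uint8))
cs=max(cv2.findContours(b,0,1)[0],key=cv2.contourArea); print(cv2.minAreaRect((ray(c,cs[:,0],.012)[:,:2]*1000).astype(np.float32)))
m=~green(im); m[:50]=0;m[220:]=0;m[:,:230]=0;m[:,400:]=0
cc=max(cv2.findContours(m.astype(np.uint8),0,1)[0],key=cv2.contourArea)[:,0]
far=cv2.dilate(b,np.ones((9,9)))  # keep contour away from plate
keep=np.array([far[v,u]==0 for u,v in cc]); print(keep.sum(),circ(ray(c,cc[keep],.004)))
im,d,c=load("w22"); h=cv2.cvtColor(im,cv2.COLOR_BGR2HSV)
E
```

```text
((535.6398315429688, 367.27642822265625), (97.38618469238281, 96.95449829101562), 63.8888053894043)
239 (array([0.5353544 , 0.36847231]), np.float64(0.061773320483859515))
```

```bash
python3 - <<'E'
from h import *
s=cv2.imread("pics/s26.png"); cv2.imwrite("pics/s26b.png",cv2.resize(s[150:350,110:360],None,fx=3,fy=3,interpolation=cv2.INTER_CUBIC))
E
```

```text
(no output)
```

View pics/s26b.png

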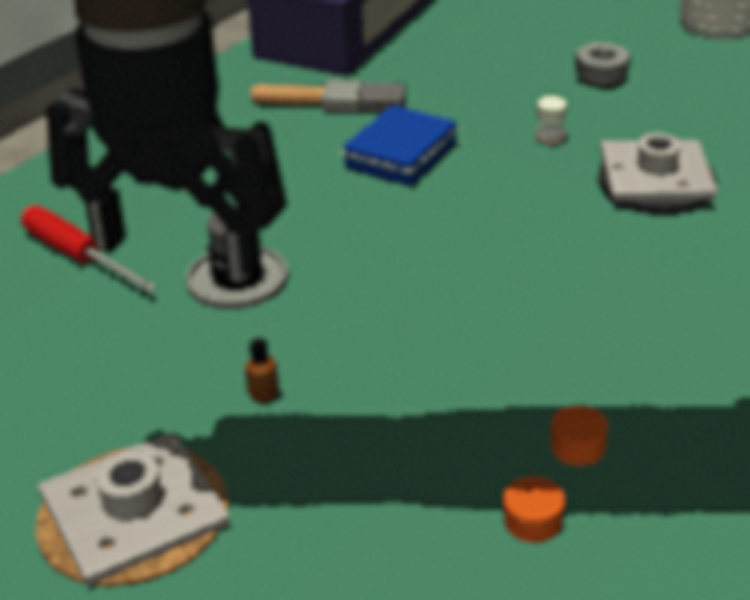

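All the parts lie where they should: one flange flat on the pad, the other on the studs, the collar on the post, and the condenser with its cap in the dish, partly hidden behind a finger. I'm handing the job in.

```bash
python3 -c "
from workcell import bot
print(bot.job_done())"
```

```text
the job is handed in; nothing more can be done
None
```

The job is handed in after about 36 s of robot time. By my last checks, every part is where you asked.

I worked in the order the stacks allowed, not the order of your sentence. The condenser and cap went first, then the collar, then the two flanges. If your listed order was meant strictly, I did not follow it.

| Part | Last check |
|---|---|
| Condenser and cap | The condenser never tipped and stands in the dish. The cap is over its nose and looked level in the side view. |
| Collar | It came down on the foot at the expected height and lies flat around the post. |
| Three-hole flange | All three studs show through the holes. It stopped 12.0 mm above its starting height, which is the plate's thickness, and was pressed home with about 30 N. |
| Four-hole flange | It lies flat on the cork, about 1.3 mm off the pad's centre by the wrist camera. |

- **Camera disagreement:** the top and wrist cameras disagreed by up to 4 mm on the flange positions. I used the wrist camera, and for the studs I corrected by about 1.5 mm from a view through the holes.
- **Partly hidden view:** in the final side picture a finger partly hides the capped condenser. The top view taken at the same time shows it standing with the cap on.
- **Look-alikes:** I did not touch the orange caps.

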